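# Swap three test adapters round onto their own dowel docks

### The arm

A 7-joint arm with a two-finger parallel gripper is mounted at the origin on a cart in front of the work surface, level with it; the furniture and walls round the work are solid. World frame = base frame: x ahead of the robot, y to its left, z up, the work surface at z = 0. Lengths are in m, angles in rad, forces in N, time in s.
With the tool pointing down it reaches from about 0.4 to 0.85 m from the base axis. Payload 4.5 kg.
Tool frame: the origin (TCP) lies on the mounting face of the last link; the fingertips stand 166 mm ahead of it and the grasp point (between the pads) lies 147 mm ahead of it; y points along the fingers, z is the direction in which the jaws open and shut, and the axes are right-handed (so a half turn about y gives the same grasp; the last joint's range is limited). The gripper opens to 88 mm and grips with 3 to 60 N. Pads are 18 mm wide; open, the fingers measure 123 mm over their backs; the gripper's body (75 mm by 187 mm) begins 45 mm behind the grasp point.
Start: joints at [-1.268, 0.689, -0.195, 1.565, 0.157, 0.902, -0.215], TCP at [0.166, 0.603, 0.405] pointing down, gripper open.
Joint ranges: [-3.01, 3.01], [-0.46, 2.08], [-1.47, 1.51], [0.13, 2.56], [-1, 4.14], [0.04, 2.09], [-2.66, 2.66]. Speed limits (rad/s): [2.57, 2.57, 3.14, 3.14, 3.14, 3.14, 3.14].

### API

Orientations are given as a unit quaternion [x, y, z, w].
In Python, from plant import r gives the robot as it stands.
- The arm moves only by the tool arm_command, never from a script. Its argument "deltas" is a list of rows, each an object of numbers: "dx", "dy", "dz": the shift along the tool's x, y, z each as a share of 1000 mm, from -1 to 1; "wx", "wy", "wz": the turn, a rotation vector about the tool's x, y, z each as a share of 45 degrees, from -1 to 1. In form: [{"dx": .., "dy": .., "dz": .., "wx": .., "wy": .., "wz": ..}, ...]. A call has exactly 5 rows; each row is the pose to reach, as a shift and turn from the pose commanded when the call began, along the tool's axes at that moment; what a row does not reach only later rows make up. A row lasts 1/10 s, in which the tool goes at most 50 mm and 8.59 degrees, less where a joint would pass 70% of its speed; a pose out of reach is approached as far as the arm can. A call with a number of a shift or a turn outside -1 to 1 is refused whole. A call with a gripper value outside its range is refused whole. "claw" is the opening, from -1 (shut) to 1 (fully open), set as the call begins (left out, the last holds). The fingers move at their own pace and stop on an object; "grip_force" is the grip in N (left out, the last holds). Time passes only in rows, so rows that repeat a pose let the fingers close, or fill a call up. It gives the time, the measured TCP pose, the force and the opening at its end, in the units of the state.
- r.get_state(): the state, without advancing time (a new reading comes with each control period).
- r.snapshot(name): name is "scene" or "top" or "wrist"; returns the picture (420x560x3 uint8, red, green, blue); there is no depth.
- r.get_calibration(name): a dict with "vertical_fov" (degrees; the focal length in pixels is half the picture's height over the tangent of half this angle, whatever the lens; pixels are square), "cx", "cy" (the principal point, pixels), "R" (3x3) and "t" (3): a world point X has camera coordinates R X + t. Camera axes: x right, y down, z forward; pixel columns grow to the right and rows downward; lengths in m; the calibration is good to about 2 mm. A picture is of the moment at which its call begins: read the wrist's pose just before it. get_calibration takes no time and is no camera call; for the wrist camera it gives the pose at the moment of the call.
- r.finish_job(): hands the job in, once; it reports no verdict.
The state is a dict: "clock": time; "q": joint angles; "qd": joint speeds; "joint_torque": joint torques, N m; "tool_pos": TCP position; "eef_rot": TCP orientation; "contact_force": force on the tool from outside, world axes, zero at the start; "moment": the same for the moment, N m; "opening": opening from 0.0 (shut) to 1.0 (fully open).
Only numpy, scipy, OpenCV 4.12 (cv2) and the standard library are available. Lean on these libraries where they do the work, as an engineer would, in place of code of your own. Each camera call takes 0.05 s, during which the arm holds its last target.

### The job

Each of the three harness test adapters has been left on another adapter's dock and rides up on its dowel pins. Swap them round so that each stands on the dock of its own shape, its holes dropped over the pins and its plate down flat on the seat; the black rubber mat is free to park one on meanwhile. Do not tip an adapter over, and leave the flush cutter, the marker and the pin gauge where they lie.

Things in the scene. Friction and masses are not known exactly. Their poses are not given: they have to be found in the camera images.
- adapter_eight_center (a point): Adapter, EIGHT-SIDED aluminium plate, 104 mm across flats. Plate 8 mm thick, four 18 mm holes on its x and y axes, 34 mm from centre (same after a quarter turn). On it stands a grey upright hood, 44 mm (x) by 30 mm (y), top 72 mm above the plate's underside (foot 50 x 36 mm up to 14 mm): grip across the 30 mm. Point: on the axis, 36 mm above the underside; z up. 0.3 kg. Starts up on the pins of the square dock.
- adapter_square_center (a point): Adapter, SQUARE aluminium plate, 92 x 92 mm. Plate 8 mm thick, four 18 mm holes at x = +-32, y = +-32 mm (same after a quarter turn). On it stands a grey upright hood, 44 mm (x) by 30 mm (y), top 72 mm above the plate's underside (foot 50 x 36 mm up to 14 mm): grip across the 30 mm. Point: on the axis, 36 mm above the underside; z up. 0.3 kg. Starts up on the pins of the oblong dock.
- adapter_oblong_center (a point): Adapter, OBLONG aluminium plate, 124 mm along x by 76 mm along y. Plate 8 mm thick, four 18 mm holes at x = +-44, y = +-16 mm (same after a half turn). On it stands a grey upright hood, 44 mm (x) by 30 mm (y), top 72 mm above the plate's underside (foot 50 x 36 mm up to 14 mm): grip across the 30 mm. Point: on the axis, 36 mm above the underside; z up. 0.3 kg. Starts up on the pins of the eight-sided dock.
- dock_eight: Eight-sided dark steel dock block, 120 mm across flats, 12 mm high; pins on its x and y axes, 34 mm from the centre: home of the eight-sided adapter. Fixed; 8 mm round-nosed dowel pins. Origin: centre of underside, z up; a 44 x 40 mm seat in the middle is 14 mm, pin tips 30 mm above it. A seated adapter's underside lies on the seat, its centre point 50 mm above this origin (5 mm play all round); up on the pins 66 mm.
- dock_square: Square dark steel dock block, 106 x 106 mm, 12 mm high; pins at x = +-32, y = +-32 mm: home of the square adapter. Fixed; 8 mm round-nosed dowel pins. Origin: centre of underside, z up; a 44 x 40 mm seat in the middle is 14 mm, pin tips 30 mm above it. A seated adapter's underside lies on the seat, its centre point 50 mm above this origin (5 mm play all round); up on the pins 66 mm.
- dock_oblong: Oblong dark steel dock block, 140 mm along x by 88 mm along y, 12 mm high; pins at x = +-44, y = +-16 mm: home of the oblong adapter. Fixed; 8 mm round-nosed dowel pins. Origin: centre of underside, z up; a 44 x 40 mm seat in the middle is 14 mm, pin tips 30 mm above it. A seated adapter's underside lies on the seat, its centre point 50 mm above this origin (5 mm play all round); up on the pins 66 mm.
- mat: Empty black rubber mat, 150 x 150 mm, 3 mm thick, fixed on the table: the free spot. Origin: centre of its underside.
- cutter: Bystander: flush cutter with blue handles, 125 x 56 x 12 mm, loose on the table beyond the docks. Origin: centre of its underside.
- pen: Bystander: grey marker with blue cap, 128 mm long, 16 mm thick, loose on the table at the left. Origin: centre of its underside.
- gauge: Bystander: pin gauge, a grey grip with a red and a pale end, 101 x 11 mm, loose on the table at the right. Origin: centre of its underside.

How it is judged:
By the outcome, as a careful person would: the job done as asked, in the order asked, and still so for the second after the job is handed in, with the robot touching nothing.
It also fails if it takes over 125 s, if anything falls off the work surface, if the arm or the gripper's body presses on something with over 40 N, if the wrist force passes 120 N, or if a joint passes its speed limit or range.

## Working session

There is one attempt and no reset: what is moved stays moved. The work goes in short steps, Python scripts to look and compute and a tool call to move; the robot and the scene stay as the last step left them, time stands still between calls to the robot, and variables do not carry over. Pictures are saved under pics/ and viewed, and the job is handed in when it is done.

Besides the shell and the picture viewer there is one more tool, called after "Emit:" as name(argument=value, ...), one argument or row to a line, values as JSON. arm_command: Moves the arm, as the interface text tells. Shift numbers are shares of 1000 mm and turn numbers shares of 45 degrees, none past 1 either way. Its arguments: {"type":"object","properties":{"deltas":{"type":"array","items":{"type":"object","properties":{"dx":{"type":"number","minimum":-1,"maximum":1},"dy":{"type":"number","minimum":-1,"maximum":1},"dz":{"type":"number","minimum":-1,"maximum":1},"wx":{"type":"number","minimum":-1,"maximum":1},"wy":{"type":"number","minimum":-1,"maximum":1},"wz":{"type":"number","minimum":-1,"maximum":1}}}},"claw":{"type":"number"},"grip_force":{"type":"number"}},"required":["deltas"]}

```bash
ls; mkdir -p pics
python3 - <<'E'
from plant import r
import cv2
s=r.get_state();print({k:s[k] for k in('clock','tool_pos','eef_rot','opening','contact_force')})
for n in('scene','top','wrist'):
    c=r.get_calibration(n);print(n,c)
    cv2.imwrite(f'pics/{n}0.png',r.snapshot(n)[:,:,::-1])
E
```

```text
pics
{'clock': 0.0, 'tool_pos': array([0.16593577, 0.60223078, 0.40389985]), 'eef_rot': array([ 0.70138655, -0.09477628,  0.09469966, -0.70007595]), 'opening': 0.9995415368118086, 'contact_force': array([ 0.76789382,  0.50477544, -0.55940594])}
scene {'vertical_fov': 54.21132232190199, 'cx': 272.792007495619, 'cy': 207.7219064801784, 'R': array([[ 0.69619261, -0.71761497,  0.01856382],
       [-0.49559581, -0.49918798, -0.71077152],
       [ 0.51932711,  0.48563373, -0.70317795]]), 't': array([-0.4371385 ,  0.31948437,  0.87501056])}
top {'vertical_fov': 56.67263694231553, 'cx': 272.7385861850296, 'cy': 208.79722137592955, 'R': array([[-0.0094732 , -0.9997673 , -0.01938056],
       [-0.99484598,  0.01137975, -0.10075703],
       [ 0.10095413,  0.01832618, -0.99472228]]), 't': array([-0.00258951,  0.57262455,  0.96537089])}
wrist {'vertical_fov': 71.25244936606366, 'cx': 282.0020868150573, 'cy': 209.6624000565394, 'R': array([[ 2.65571253e-01,  9.64091113e-01, -4.85523770e-04],
       [ 9.12165830e-01, -2.51104658e-01,  3.23882615e-01],
       [ 3.12130434e-01, -8.64567901e-02, -9.46097149e-01]]), 't': array([-0.62361633, -0.04296493,  0.39113728])}
```

View pics/scene0.png

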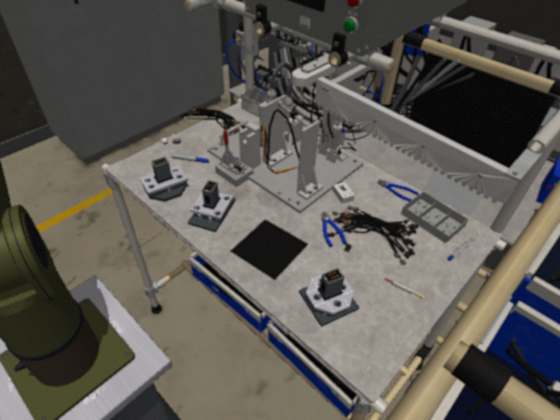

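View pics/top0.png

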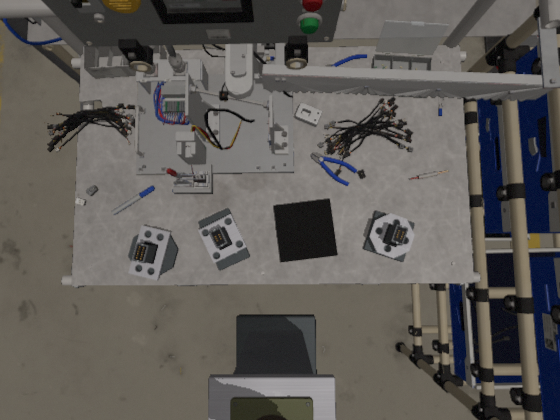

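View pics/wrist0.png

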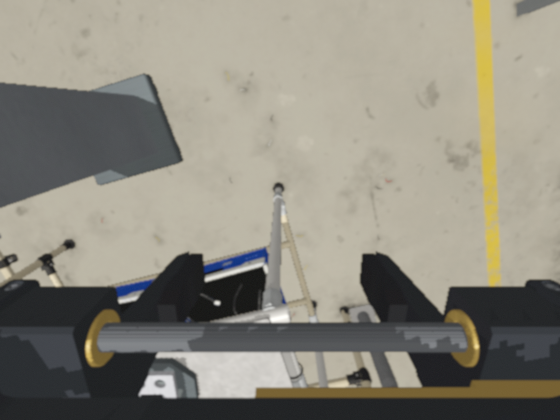

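Run:
```python
import cv2,numpy as np
im=cv2.imread('pics/top0.png')
a=cv2.resize(im[205:290,120:250],None,fx=6,fy=6,interpolation=cv2.INTER_CUBIC)
b=cv2.resize(im[190:275,265:420],None,fx=5,fy=5,interpolation=cv2.INTER_CUBIC)
cv2.imwrite('pics/c1.png',a);cv2.imwrite('pics/c2.png',b)
```

```text
(no output)
```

View pics/c1.png

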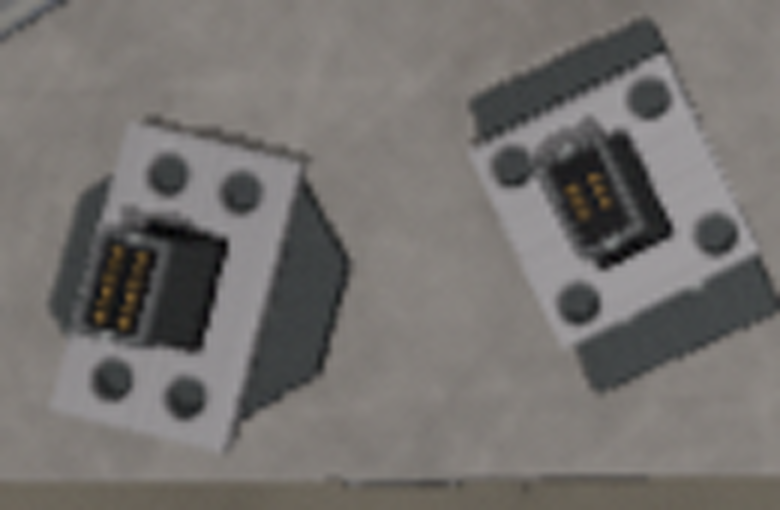

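View pics/c2.png

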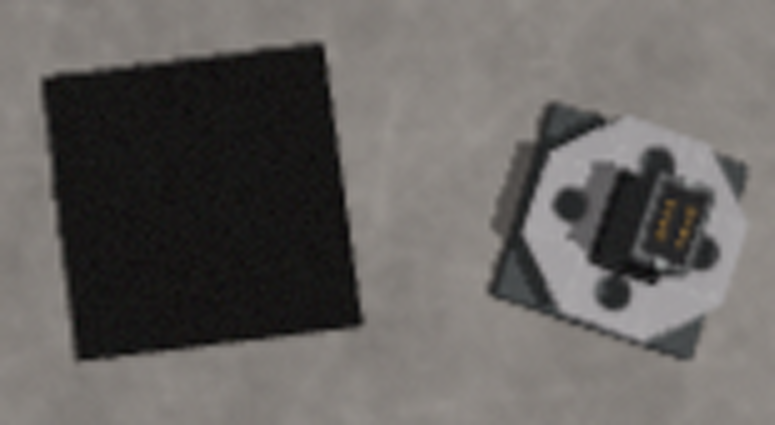

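```bash
cat > h.py <<'E'
import numpy as np,cv2
from scipy.optimize import least_squares
from scipy.spatial.transform import Rotation as Ro
def K(c):
    f=210/np.tan(np.radians(c['vertical_fov']/2));return f
def proj(c,X):
    X=np.atleast_2d(X)@np.array(c['R']).T+c['t'];f=K(c)
    return np.c_[c['cx']+f*X[:,0]/X[:,2],c['cy']+f*X[:,1]/X[:,2]]
def ray(c,uv,z):
    uv=np.atleast_2d(np.array(uv,float));f=K(c);R=np.array(c['R'])
    d=np.c_[(uv[:,0]-c['cx'])/f,(uv[:,1]-c['cy'])/f,np.ones(len(uv))]@R
    o=-R.T@c['t'];s=(z-o[2])/d[:,2];return o+d*s[:,None]
def pose(c,uv,local,z,th0=None):
    """local Nx2 pts ; returns x,y,theta, rms px"""
    P=ray(c,uv,z)[:,:2];L=np.array(local,float)
    Pc=P-P.mean(0);Lc=L-L.mean(0)
    H=Lc.T@Pc;th=np.arctan2(H[0,1]-H[1,0],H[0,0]+H[1,1])
    R=np.array([[np.cos(th),-np.sin(th)],[np.sin(th),np.cos(th)]])
    t=P.mean(0)-R@L.mean(0);res=P-(L@R.T+t)
    return t,np.degrees(th),np.round(res*1000,1)
E
python3 - <<'E'
from h import *
from plant import r
c=r.get_calibration('top')
f1=lambda p:[(120+(u+.5)/6-.5,205+(v+.5)/6-.5) for u,v in p]
f2=lambda p:[(265+(u+.5)/5-.5,190+(v+.5)/5-.5) for u,v in p]
o=-np.array(c['R']).T@c['t'];print('cam',o)
# oblong: local x toward image up
print('oblong',pose(c,f1([(168,174),(241,192),(112,380),(185,398)]),[(.044,.016),(.044,-.016),(-.044,.016),(-.044,-.016)],.038))
print('square',pose(c,f1([(513,166),(650,99),(716,233),(579,303)]),[(.032,.032),(.032,-.032),(-.032,-.032),(-.032,.032)],.038))
print('eight',pose(c,f2([(572,205),(657,160),(705,252),(613,292)]),[(0,.034),(.034,0),(0,-.034),(-.034,0)],.038))
print('dsq',pose(c,f2([(548,102),(747,162),(692,360),(490,295)]),[(.053,.053),(.053,-.053),(-.053,-.053),(-.053,.053)],.012))
print('dobl',pose(c,f1([(472,102),(650,18),(778,310),(600,392)]),[(.07,.044),(.07,-.044),(-.07,-.044),(-.07,.044)],.012))
a=.06;b=a*np.tan(np.pi/8)
print('d8',pose(c,f1([(350,262),(322,375),(78,195),(50,303)]),[(b,-a),(-b,-a),(b,a),(-b,a)],.012))
print('mat',pose(c,f2([(42,76),(323,43),(363,325),(77,360)]),[(.075,.075),(.075,-.075),(-.075,-.075),(-.075,.075)],.003))
print('pts pen,fixture corner, cutter,gauge',ray(c,[(133,200),(212,190),(137,173),(335,168),(428,174)],0.0).round(3))
for p in [(165,190),(212,190),(280,150)]:
    print(ray(c,p,.05).round(3))
E
```

```text
cam [ 0.47219052 -0.02679679  1.0179217 ]
oblong (array([0.46546993, 0.30373262]), np.float64(-14.191983477065731), array([[ 0.2, -0. ],
       [ 0.2, -0.1],
       [-0.3, -0. ],
       [-0.1,  0.1]]))
square (array([0.49943644, 0.11969949]), np.float64(26.086266710392856), array([[ 0. ,  0. ],
       [-0.5, -0.2],
       [ 0.5,  0.1],
       [ 0. ,  0. ]]))
eight (array([ 0.50239387, -0.30590571]), np.float64(-20.392700715562942), array([[-0.5, -0.1],
       [ 1.6,  0.4],
       [-0.9, -1.5],
       [-0.3,  1.2]]))
dsq (array([ 0.50222055, -0.30429482]), np.float64(-18.136599150705585), array([[-0.9,  0.1],
       [-0.1,  0.2],
       [ 0.1, -0.4],
       [ 0.9,  0.2]]))
dobl (array([0.49819811, 0.11917582]), np.float64(24.063037978392973), array([[-1.1, -2.3],
       [-1.3,  0.9],
       [ 0.3,  2.8],
       [ 2.1, -1.3]]))
d8 (array([0.4660663 , 0.30252127]), np.float64(-14.402136608145355), array([[-0.5, -0.6],
       [-0.5, -1.6],
       [-0.4,  1.9],
       [ 1.4,  0.4]]))
mat (array([ 0.51986766, -0.09102939]), np.float64(6.386099525263469), array([[-0.3, -0.7],
       [-1.3,  0.9],
       [ 0.8,  0.5],
       [ 0.9, -0.7]]))
pts pen,fixture corner, cutter,gauge [[ 0.603  0.362  0.   ]
 [ 0.627  0.152  0.   ]
 [ 0.676  0.354  0.   ]
 [ 0.682 -0.174  0.   ]
 [ 0.663 -0.417  0.   ]]
[[0.621 0.263 0.05 ]]
[[0.62  0.144 0.05 ]]
[[ 0.72  -0.029  0.05 ]]
```

```bash
cat >> h.py <<'E'
def to(pos,yaw=None,s=None,pitch=None):
    """delta in tool axes to reach TCP pos with jaw axis (tool z) at yaw deg mod 180, tool y straight down"""
    from plant import r
    s=s or r.get_state();R=Ro.from_quat(s['eef_rot']).as_matrix()
    d=R.T@(np.array(pos)-s['tool_pos'])
    cur=np.degrees(np.arctan2(R[1,2],R[0,2]))
    if yaw is None: yaw=cur
    yaw=cur+((yaw-cur+90)%180-90)
    a=np.radians(yaw);z=np.array([np.cos(a),np.sin(a),0]);y=np.array([0,0,-1.]);x=np.cross(y,z)
    w=np.degrees(Ro.from_matrix(R.T@np.c_[x,y,z]).as_rotvec())
    print('t',round(s['clock'],2),'pos',np.round(s['tool_pos'],4),'jawyaw',round(cur,2),'q',np.round(s['q'],2),'open',round(s['opening'],3),'F',np.round(s['contact_force'],1))
    print(' delta(m)',np.round(d,4),'turn/45',np.round(w/45,4),'deg',np.round(w,1))
E
python3 - <<'E'
from h import *
from plant import r
s=r.get_state();print(Ro.from_quat(s['eef_rot']).as_matrix().round(3))
c=r.get_calibration('wrist');R=Ro.from_quat(s['eef_rot']).as_matrix()
o=-np.array(c['R']).T@c['t'];print('cam in tool',R.T@(o-s['tool_pos']),'fwd',R.T@np.array(c['R'])[2])
to([.466,.304,.40],76)
E
```

```text
[[ 0.964 -0.     0.265]
 [-0.265 -0.001  0.964]
 [ 0.    -1.    -0.001]]
cam in tool [-0.0860561   0.02033301 -0.00087527] fwd [0.32379095 0.94612808 0.00103644]
t 0.15 pos [0.1659 0.6023 0.4041] jawyaw 74.6 q [-1.27  0.69 -0.19  1.57  0.16  0.9  -0.22] open 0.999 F [-0.5  0.3  0.1]
 delta(m) [ 0.3685  0.0044 -0.208 ] turn/45 [ 0.0017 -0.031   0.0001] deg [ 0.1 -1.4  0. ]
```

Emit:
arm_command(
  deltas=[
    {"dx": 0.04,"dz": -0.02},
    {"dx": 0.08,"dz": -0.04},
    {"dx": 0.12,"dz": -0.06},
    {"dx": 0.15,"dz": -0.08},
    {"dx": 0.18,"dz": -0.1},
  ],
  claw=1,
)

```text
invalid input at $.deltas[0]: expected keys dx, dy, dz, wx, wy, wz
```

Run:
```python
from h import *
to([.466,.304,.40],76)
```

```text
t 0.15 pos [0.1659 0.6023 0.4041] jawyaw 74.6 q [-1.27  0.69 -0.19  1.57  0.16  0.9  -0.22] open 0.999 F [-0.5  0.3  0.1]
 delta(m) [ 0.3685  0.0044 -0.208 ] turn/45 [ 0.0017 -0.031   0.0001] deg [ 0.1 -1.4  0. ]
```

All six keys are required.

Emit:
arm_command(
  deltas=[
    {"dx": 0.04,"dy": 0,"dz": -0.02,"wx": 0,"wy": 0,"wz": 0},
    {"dx": 0.08,"dy": 0,"dz": -0.04,"wx": 0,"wy": 0,"wz": 0},
    {"dx": 0.12,"dy": 0,"dz": -0.06,"wx": 0,"wy": 0,"wz": 0},
    {"dx": 0.15,"dy": 0,"dz": -0.08,"wx": 0,"wy": 0,"wz": 0},
    {"dx": 0.18,"dy": 0,"dz": -0.1,"wx": 0,"wy": -0.03,"wz": 0},
  ],
  claw=1,
)

```text
clock: 0.65
tool_pos: [0.3141, 0.4569, 0.4045]
eef_rot: [0.702, -0.087, 0.087, -0.702]
contact_force: [-0.4, 0.5, -0.2]
opening: 0.999
```

Run:
```python
from h import *
to([.466,.304,.40],76)
```

```text
t 0.65 pos [0.3141 0.4569 0.4045] jawyaw 75.93 q [-0.91  0.6  -0.23  1.78  0.18  0.78  0.09] open 0.999 F [-0.4  0.5 -0.2]
 delta(m) [ 0.1845  0.0046 -0.1114] turn/45 [ 0.0006 -0.0015  0.0003] deg [ 0.  -0.1  0. ]
```

Emit:
arm_command(
  deltas=[
    {"dx": 0.04,"dy": 0,"dz": -0.025,"wx": 0,"wy": 0,"wz": 0},
    {"dx": 0.08,"dy": 0,"dz": -0.05,"wx": 0,"wy": 0,"wz": 0},
    {"dx": 0.12,"dy": 0,"dz": -0.075,"wx": 0,"wy": 0,"wz": 0},
    {"dx": 0.15,"dy": 0,"dz": -0.1,"wx": 0,"wy": 0,"wz": 0},
    {"dx": 0.184,"dy": 0,"dz": -0.112,"wx": 0,"wy": 0,"wz": 0},
  ],
)

```text
clock: 1.15
tool_pos: [0.4649, 0.3022, 0.4045]
eef_rot: [0.703, -0.087, 0.087, -0.701]
contact_force: [0.2, 0.6, 0.3]
opening: 0.998
```

Run:
```python
from h import *
from plant import r
to([.466,.304,.40],76)
import pickle
c=r.get_calibration('wrist');im=r.snapshot('wrist');cv2.imwrite('pics/w1.png',im[:,:,::-1]);pickle.dump(c,open('w1.pkl','wb'))
```

```text
t 1.15 pos [0.4649 0.3022 0.4045] jawyaw 75.85 q [-0.51  0.6  -0.25  1.78  0.2   0.79  0.47] open 0.998 F [0.2 0.6 0.3]
 delta(m) [0.0006 0.0045 0.0021] turn/45 [ 0.0032 -0.0033 -0.001 ] deg [ 0.1 -0.1 -0. ]
```

View pics/w1.png

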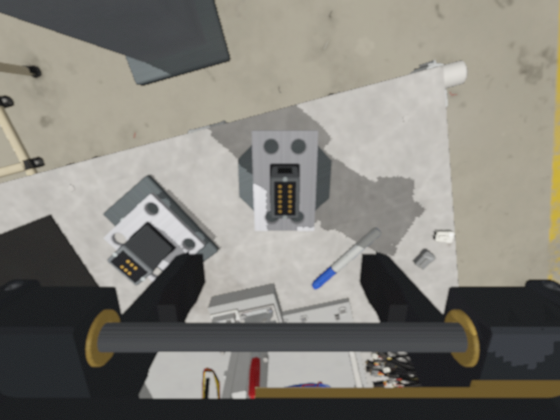

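Run:
```python
import cv2
im=cv2.imread('pics/w1.png')
cv2.imwrite('pics/c3.png',cv2.resize(im[115:250,225:345],None,fx=4.4,fy=4.4,interpolation=cv2.INTER_CUBIC))
```

```text
(no output)
```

View pics/c3.png

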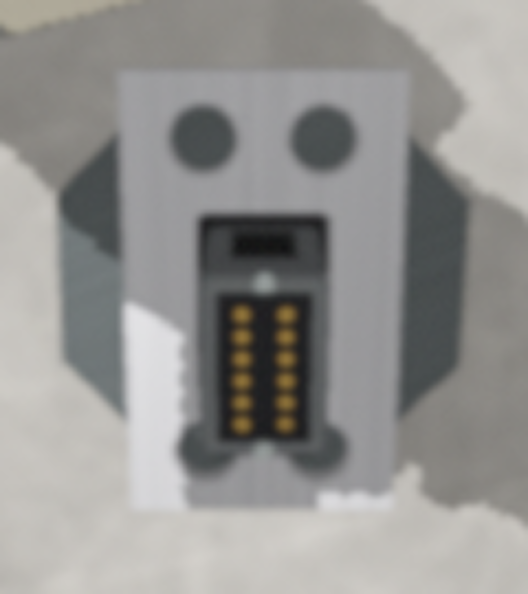

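Run:
```python
from h import *
import pickle
c=pickle.load(open('w1.pkl','rb'))
g=lambda p:[(225+(u+.5)/4.4-.5,115+(v+.5)/4.4-.5) for u,v in p]
print(pose(c,g([(119,70),(410,70),(397,509),(132,510),(203,138),(323,138)]),[(-.062,-.038),(-.062,.038),(.062,.038),(.062,-.038),(-.044,-.016),(-.044,.016)],.038))
a=.06;b=a*np.tan(np.pi/8)
print(pose(c,g([(60,198),(64,358),(467,200),(458,358)]),[(-b,-a),(b,-a),(-b,a),(b,a)],.012))
to([.465,.302,.03+.204],76)
```

```text
(array([0.46355263, 0.30435821]), np.float64(-13.93699943166923), array([[ 0.3,  0.3],
       [ 0.4, -0.2],
       [ 0.1,  0.6],
       [-0.1, -0.4],
       [-0.4,  0. ],
       [-0.3, -0.3]]))
(array([0.46331783, 0.30405136]), np.float64(-14.363772005894784), array([[ 1.3,  1.3],
       [-0.6,  0.8],
       [ 0.8, -1.3],
       [-1.5, -0.7]]))
t 1.2 pos [0.4708 0.2981 0.4044] jawyaw 75.37 q [-0.5   0.6  -0.24  1.77  0.2   0.79  0.47] open 1.001 F [ 4.9 -2.7  0.2]
 delta(m) [-0.0075  0.1704  0.0029] turn/45 [ 0.0044 -0.0141  0.0069] deg [ 0.2 -0.6  0.3]
```

Emit:
arm_command(
  deltas=[
    {"dx": 0,"dy": 0.02,"dz": 0,"wx": 0,"wy": 0,"wz": 0},
    {"dx": 0,"dy": 0.05,"dz": 0,"wx": 0,"wy": 0,"wz": 0},
    {"dx": 0,"dy": 0.07,"dz": 0,"wx": 0,"wy": 0,"wz": 0},
    {"dx": 0,"dy": 0.08,"dz": 0,"wx": 0,"wy": 0,"wz": 0},
    {"dx": 0,"dy": 0.08,"dz": 0,"wx": 0,"wy": 0,"wz": 0},
  ],
)

```text
clock: 1.7
tool_pos: [0.4638, 0.305, 0.3236]
eef_rot: [0.702, -0.087, 0.086, -0.701]
contact_force: [-0.1, -0.5, 0.0]
opening: 0.999
```

Run:
```python
from h import *
to([.4645,.304,.231],75.9)
```

```text
t 1.7 pos [0.4638 0.305  0.3236] jawyaw 75.97 q [-0.54  0.72 -0.21  1.85  0.25  0.6   0.42] open 0.999 F [-0.1 -0.5  0. ]
 delta(m) [ 0.0011  0.0926 -0.0006] turn/45 [ 0.0025  0.0016 -0.0022] deg [ 0.1  0.1 -0.1]
```

Emit:
arm_command(
  deltas=[
    {"dx": 0.001,"dy": 0.025,"dz": 0,"wx": 0,"wy": 0,"wz": 0},
    {"dx": 0.001,"dy": 0.055,"dz": 0,"wx": 0,"wy": 0,"wz": 0},
    {"dx": 0.001,"dy": 0.08,"dz": 0,"wx": 0,"wy": 0,"wz": 0},
    {"dx": 0.001,"dy": 0.092,"dz": 0,"wx": 0,"wy": 0,"wz": 0},
    {"dx": 0.001,"dy": 0.092,"dz": 0,"wx": 0,"wy": 0,"wz": 0},
  ],
)

```text
clock: 2.2
tool_pos: [0.4651, 0.305, 0.2322]
eef_rot: [0.702, -0.087, 0.086, -0.702]
contact_force: [0.4, -0.1, -0.5]
opening: 1.0
```

Run:
```python
from h import *
to([.4645,.304,.231],75.9)
```

```text
t 2.2 pos [0.4651 0.305  0.2322] jawyaw 75.97 q [-0.57  0.86 -0.15  1.9   0.3   0.4   0.38] open 1.0 F [ 0.4 -0.1 -0.5]
 delta(m) [-0.0004  0.0012 -0.0011] turn/45 [ 0.0012  0.0015 -0.0009] deg [ 0.1  0.1 -0. ]
```

Emit:
arm_command(
  deltas=[
    {"dx": 0,"dy": 0,"dz": 0,"wx": 0,"wy": 0,"wz": 0},
    {"dx": 0,"dy": 0,"dz": 0,"wx": 0,"wy": 0,"wz": 0},
    {"dx": 0,"dy": 0,"dz": 0,"wx": 0,"wy": 0,"wz": 0},
    {"dx": 0,"dy": 0,"dz": 0,"wx": 0,"wy": 0,"wz": 0},
    {"dx": 0,"dy": 0,"dz": 0,"wx": 0,"wy": 0,"wz": 0},
  ],
  claw=-1,
  grip_force=25,
)

```text
clock: 2.7
tool_pos: [0.4654, 0.3049, 0.2332]
eef_rot: [-0.702, 0.086, -0.087, 0.702]
contact_force: [0.9, 0.0, -0.9]
opening: 0.571
```

Emit:
arm_command(
  deltas=[
    {"dx": 0,"dy": 0,"dz": 0,"wx": 0,"wy": 0,"wz": 0},
    {"dx": 0,"dy": 0,"dz": 0,"wx": 0,"wy": 0,"wz": 0},
    {"dx": 0,"dy": 0,"dz": 0,"wx": 0,"wy": 0,"wz": 0},
    {"dx": 0,"dy": 0,"dz": 0,"wx": 0,"wy": 0,"wz": 0},
    {"dx": 0,"dy": 0,"dz": 0,"wx": 0,"wy": 0,"wz": 0},
  ],
)

```text
clock: 3.2
tool_pos: [0.4652, 0.3047, 0.2327]
eef_rot: [0.702, -0.087, 0.086, -0.702]
contact_force: [-0.5, -0.5, 0.7]
opening: 0.341
```

Emit:
arm_command(
  deltas=[
    {"dx": 0,"dy": -0.01,"dz": 0,"wx": 0,"wy": 0,"wz": 0},
    {"dx": 0,"dy": -0.03,"dz": 0,"wx": 0,"wy": 0,"wz": 0},
    {"dx": 0,"dy": -0.06,"dz": 0,"wx": 0,"wy": 0,"wz": 0},
    {"dx": 0,"dy": -0.09,"dz": 0,"wx": 0,"wy": 0,"wz": 0},
    {"dx": 0,"dy": -0.12,"dz": 0,"wx": 0,"wy": 0,"wz": 0},
  ],
)

```text
clock: 3.7
tool_pos: [0.4648, 0.3045, 0.3539]
eef_rot: [0.702, -0.087, 0.086, -0.702]
contact_force: [1.1, 0.1, -4.6]
opening: 0.338
```

Run:
```python
from h import *
from plant import r
to([.4645,.304,.36],76)
cv2.imwrite('pics/top1.png',r.snapshot('top')[:,:,::-1])
cv2.imwrite('pics/w2.png',r.snapshot('wrist')[:,:,::-1])
to([.522,-.091,.36],96.4)
```

```text
t 3.7 pos [0.4648 0.3045 0.3539] jawyaw 75.96 q [-0.52  0.67 -0.23  1.83  0.23  0.67  0.43] open 0.338 F [ 1.1  0.1 -4.6]
 delta(m) [-0.0002 -0.0061 -0.0006] turn/45 [ 0.001  -0.001  -0.0011] deg [ 0.  -0.  -0.1]
t 3.8 pos [0.4661 0.3056 0.3564] jawyaw 75.93 q [-0.52  0.67 -0.24  1.82  0.24  0.67  0.43] open 0.338 F [ 1.5  0.2 -4.6]
 delta(m) [ 0.1507 -0.0052 -0.3711] turn/45 [-0.0068 -0.4548  0.0071] deg [ -0.3 -20.5   0.3]
```

View pics/top1.png

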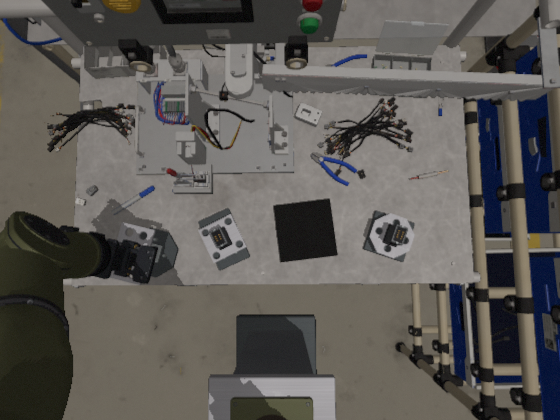

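View pics/w2.png

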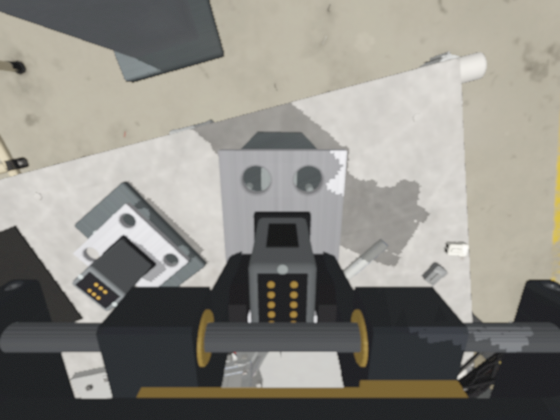

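Emit:
arm_command(
  deltas=[
    {"dx": 0.015,"dy": -0.005,"dz": -0.03,"wx": 0,"wy": -0.05,"wz": 0},
    {"dx": 0.03,"dy": -0.005,"dz": -0.07,"wx": 0,"wy": -0.12,"wz": 0},
    {"dx": 0.045,"dy": -0.005,"dz": -0.11,"wx": 0,"wy": -0.18,"wz": 0},
    {"dx": 0.06,"dy": -0.005,"dz": -0.15,"wx": 0,"wy": -0.24,"wz": 0},
    {"dx": 0.075,"dy": -0.005,"dz": -0.19,"wx": 0,"wy": -0.3,"wz": 0},
  ],
)

```text
clock: 4.3
tool_pos: [0.4913, 0.1005, 0.3566]
eef_rot: [0.707, -0.003, 0.002, -0.707]
contact_force: [1.4, -1.1, -4.2]
opening: 0.341
```

Run:
```python
from h import *
to([.522,-.091,.36],96.4)
```

```text
t 4.3 pos [0.4913 0.1005 0.3566] jawyaw 89.59 q [-0.08  0.62 -0.34  1.98  0.35  0.6   0.91] open 0.341 F [ 1.4 -1.1 -4.2]
 delta(m) [ 0.0321 -0.0034 -0.1912] turn/45 [ 0.0005 -0.1514 -0.0029] deg [ 0.  -6.8 -0.1]
```

Emit:
arm_command(
  deltas=[
    {"dx": 0.008,"dy": -0.003,"dz": -0.045,"wx": 0,"wy": -0.04,"wz": 0},
    {"dx": 0.016,"dy": -0.003,"dz": -0.09,"wx": 0,"wy": -0.08,"wz": 0},
    {"dx": 0.024,"dy": -0.003,"dz": -0.135,"wx": 0,"wy": -0.12,"wz": 0},
    {"dx": 0.03,"dy": -0.003,"dz": -0.17,"wx": 0,"wy": -0.15,"wz": 0},
    {"dx": 0.032,"dy": -0.003,"dz": -0.191,"wx": 0,"wy": -0.15,"wz": 0},
  ],
)

```text
clock: 4.8
tool_pos: [0.5215, -0.0932, 0.3592]
eef_rot: [0.707, 0.036, -0.038, -0.706]
contact_force: [-0.8, 0.4, -4.0]
opening: 0.338
```

Run:
```python
from h import *
to([.522,-.091,.003+.204],96.4)
```

```text
t 4.8 pos [ 0.5215 -0.0932  0.3592] jawyaw 95.94 q [ 0.34  0.65 -0.41  1.89  0.4   0.68  1.36] open 0.338 F [-0.8  0.4 -4. ]
 delta(m) [0.0011 0.1522 0.0023] turn/45 [ 0.0015 -0.0102 -0.0034] deg [ 0.1 -0.5 -0.2]
```

Emit:
arm_command(
  deltas=[
    {"dx": 0,"dy": 0.02,"dz": 0,"wx": 0,"wy": 0,"wz": 0},
    {"dx": 0,"dy": 0.05,"dz": 0,"wx": 0,"wy": 0,"wz": 0},
    {"dx": 0,"dy": 0.09,"dz": 0,"wx": 0,"wy": 0,"wz": 0},
    {"dx": 0,"dy": 0.12,"dz": 0,"wx": 0,"wy": 0,"wz": 0},
    {"dx": 0,"dy": 0.135,"dz": 0,"wx": 0,"wy": 0,"wz": 0},
  ],
)

```text
clock: 5.3
tool_pos: [0.5204, -0.0889, 0.2221]
eef_rot: [-0.706, -0.036, 0.04, 0.706]
contact_force: [-0.5, 0.7, -4.1]
opening: 0.339
```

Emit:
arm_command(
  deltas=[
    {"dx": 0,"dy": 0.005,"dz": 0,"wx": 0,"wy": 0,"wz": 0},
    {"dx": 0,"dy": 0.01,"dz": 0,"wx": 0,"wy": 0,"wz": 0},
    {"dx": 0,"dy": 0.014,"dz": 0,"wx": 0,"wy": 0,"wz": 0},
    {"dx": 0,"dy": 0.016,"dz": 0,"wx": 0,"wy": 0,"wz": 0},
    {"dx": 0,"dy": 0.017,"dz": 0,"wx": 0,"wy": 0,"wz": 0},
  ],
)

```text
clock: 5.8
tool_pos: [0.5222, -0.0891, 0.2091]
eef_rot: [0.706, 0.039, -0.038, -0.706]
contact_force: [-0.4, -0.5, -4.2]
opening: 0.338
```

Still hanging (−4.2 N); lower gently to contact.

Emit:
arm_command(
  deltas=[
    {"dx": 0,"dy": 0.001,"dz": 0,"wx": 0,"wy": 0,"wz": 0},
    {"dx": 0,"dy": 0.002,"dz": 0,"wx": 0,"wy": 0,"wz": 0},
    {"dx": 0,"dy": 0.003,"dz": 0,"wx": 0,"wy": 0,"wz": 0},
    {"dx": 0,"dy": 0.003,"dz": 0,"wx": 0,"wy": 0,"wz": 0},
    {"dx": 0,"dy": 0.003,"dz": 0,"wx": 0,"wy": 0,"wz": 0},
  ],
)

```text
clock: 6.3
tool_pos: [0.5221, -0.089, 0.206]
eef_rot: [0.706, 0.038, -0.038, -0.706]
contact_force: [0.2, -1.2, 1.0]
opening: 0.34
```

Contact (force rose 5 N). Release and lift.

Emit:
arm_command(
  deltas=[
    {"dx": 0,"dy": 0,"dz": 0,"wx": 0,"wy": 0,"wz": 0},
    {"dx": 0,"dy": 0,"dz": 0,"wx": 0,"wy": 0,"wz": 0},
    {"dx": 0,"dy": 0,"dz": 0,"wx": 0,"wy": 0,"wz": 0},
    {"dx": 0,"dy": 0,"dz": 0,"wx": 0,"wy": 0,"wz": 0},
    {"dx": 0,"dy": 0,"dz": 0,"wx": 0,"wy": 0,"wz": 0},
  ],
  claw=1,
)

```text
clock: 6.8
tool_pos: [0.5221, -0.089, 0.2057]
eef_rot: [-0.706, -0.038, 0.038, 0.706]
contact_force: [-0.1, 0.8, -0.4]
opening: 0.769
```

Emit:
arm_command(
  deltas=[
    {"dx": 0,"dy": 0,"dz": 0,"wx": 0,"wy": 0,"wz": 0},
    {"dx": 0,"dy": 0,"dz": 0,"wx": 0,"wy": 0,"wz": 0},
    {"dx": 0,"dy": -0.02,"dz": 0,"wx": 0,"wy": 0,"wz": 0},
    {"dx": 0,"dy": -0.06,"dz": 0,"wx": 0,"wy": 0,"wz": 0},
    {"dx": 0,"dy": -0.1,"dz": 0,"wx": 0,"wy": 0,"wz": 0},
  ],
)

```text
clock: 7.3
tool_pos: [0.5216, -0.0889, 0.3063]
eef_rot: [-0.706, -0.038, 0.039, 0.706]
contact_force: [0.9, -1.5, 0.5]
opening: 1.0
```

Emit:
arm_command(
  deltas=[
    {"dx": 0,"dy": -0.03,"dz": -0.02,"wx": 0,"wy": 0,"wz": 0},
    {"dx": 0,"dy": -0.05,"dz": -0.06,"wx": 0,"wy": 0.1,"wz": 0},
    {"dx": 0,"dy": -0.07,"dz": -0.1,"wx": 0,"wy": 0.2,"wz": 0},
    {"dx": 0,"dy": -0.07,"dz": -0.14,"wx": 0,"wy": 0.3,"wz": 0},
    {"dx": 0,"dy": -0.07,"dz": -0.17,"wx": 0,"wy": 0.4,"wz": 0},
  ],
)

```text
clock: 7.8
tool_pos: [0.54, -0.2612, 0.3765]
eef_rot: [0.704, -0.074, 0.075, -0.703]
contact_force: [0.5, 0.1, -1.0]
opening: 1.002
```

Run:
```python
from h import *
from plant import r
to([.502,-.306,.36],69.6)
cv2.imwrite('pics/top2.png',r.snapshot('top')[:,:,::-1])
im=cv2.imread('pics/top2.png')
cv2.imwrite('pics/c4.png',cv2.resize(im[205:290,120:250],None,fx=6,fy=6,interpolation=cv2.INTER_CUBIC))
```

```text
t 7.8 pos [ 0.54   -0.2612  0.3765] jawyaw 77.86 q [ 0.59  0.71 -0.38  1.67  0.33  0.83  1.43] open 1.002 F [ 0.5  0.1 -1. ]
 delta(m) [-0.0277  0.0166 -0.0518] turn/45 [0.0018 0.1835 0.0022] deg [0.1 8.3 0.1]
```

View pics/top2.png

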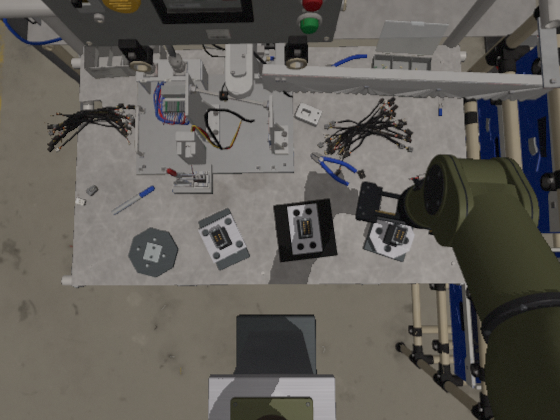

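View pics/c4.png

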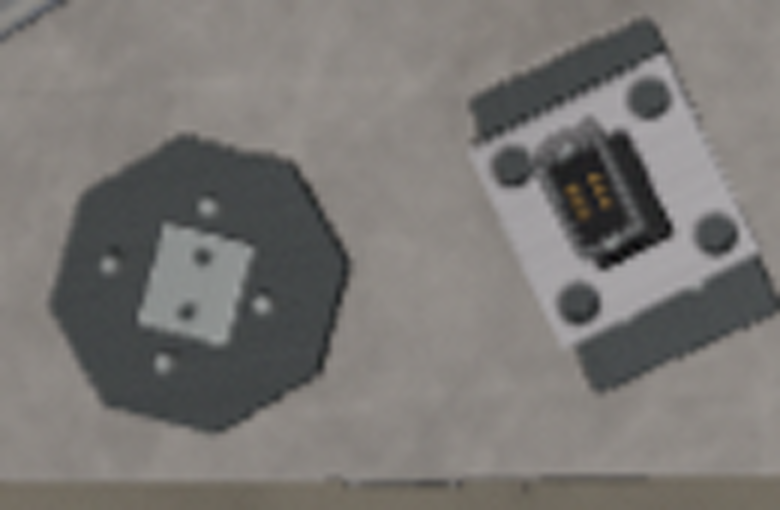

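Run:
```python
from h import *
from plant import r
c=r.get_calibration('top')
f1=lambda p:[(120+(u+.5)/6-.5,205+(v+.5)/6-.5) for u,v in p]
L=[(.034,0),(0,-.034),(-.034,0),(0,.034)]
print(pose(c,f1([(207,207),(262,304),(163,363),(109,263)]),L,.028))
a=.06;b=a*np.tan(np.pi/8)
V=[(a,b),(a,-b),(b,-a),(-b,-a),(-a,-b),(-a,b),(-b,a),(b,a)]
print(pose(c,f1([(185,133),(293,160),(350,262),(322,375),(217,433),(105,405),(50,303),(80,193)]),V,.012))
```

```text
(array([0.46597794, 0.30343763]), np.float64(-15.009989988197605), array([[-0.3,  0.2],
       [ 0.1, -0. ],
       [-0.2, -0.1],
       [ 0.4, -0.1]]))
(array([0.46650494, 0.30231756]), np.float64(-14.796098401156657), array([[ 0.1, -0.7],
       [ 0.6,  0.1],
       [-0.5, -0.3],
       [-0.5, -1.7],
       [ 0.3,  0.1],
       [-0.2,  0.6],
       [ 0.5,  0.5],
       [-0.4,  1.5]]))
```

Emit:
arm_command(
  deltas=[
    {"dx": -0.01,"dy": 0,"dz": -0.01,"wx": 0,"wy": 0.05,"wz": 0},
    {"dx": -0.02,"dy": 0,"dz": -0.03,"wx": 0,"wy": 0.1,"wz": 0},
    {"dx": -0.028,"dy": 0,"dz": -0.045,"wx": 0,"wy": 0.15,"wz": 0},
    {"dx": -0.028,"dy": 0,"dz": -0.052,"wx": 0,"wy": 0.18,"wz": 0},
    {"dx": -0.028,"dy": 0,"dz": -0.052,"wx": 0,"wy": 0.18,"wz": 0},
  ],
)

```text
clock: 8.35
tool_pos: [0.5019, -0.3039, 0.3757]
eef_rot: [0.696, -0.123, 0.123, -0.696]
contact_force: [0.4, 1.0, -0.1]
opening: 0.998
```

Run:
```python
from h import *
from plant import r
import pickle
to([.502,-.306,.234],69.6)
c=r.get_calibration('wrist');im=r.snapshot('wrist');cv2.imwrite('pics/w3.png',im[:,:,::-1]);pickle.dump(c,open('w3.pkl','wb'))
im=im[:,:,::-1]
cv2.imwrite('pics/c5.png',cv2.resize(im[105:270,210:360],None,fx=3.6,fy=3.6,interpolation=cv2.INTER_CUBIC))
```

```text
t 8.35 pos [ 0.5019 -0.3039  0.3757] jawyaw 69.99 q [ 0.67  0.69 -0.34  1.71  0.3   0.8   1.4 ] open 0.998 F [ 0.4  1.  -0.1]
 delta(m) [ 0.0008  0.1417 -0.0019] turn/45 [0.0004 0.0086 0.    ] deg [0.  0.4 0. ]
```

View pics/w3.png

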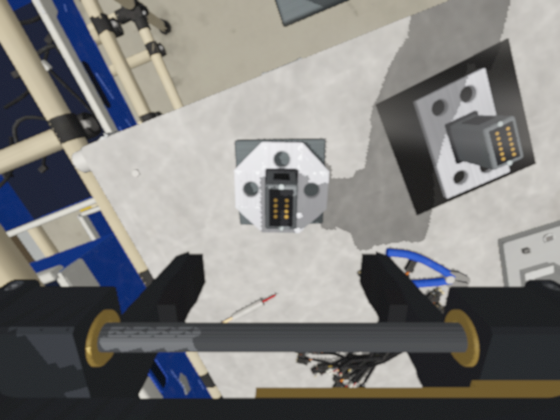

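View pics/c5.png

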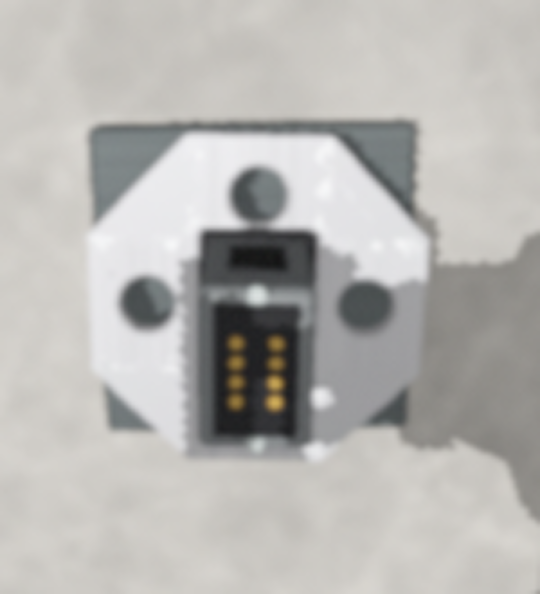

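Run:
```python
from h import *
import pickle
c=pickle.load(open('w3.pkl','rb'))
g=lambda p:[(210+(u+.5)/3.6-.5,105+(v+.5)/3.6-.5) for u,v in p]
a=.052;b=a*np.tan(np.pi/8)
print(pose(c,g([(259,193),(147,302),(365,304),(190,131),(333,132),(430,237),(88,237),(92,373),(187,456)]),[(-.034,0),(0,-.034),(0,.034),(-a,-b),(-a,b),(-b,a),(-b,-a),(b,-a),(a,-b)],.038))
print(pose(c,g([(90,124),(414,123),(108,430),(405,428)]),[(-.053,-.053),(-.053,.053),(.053,-.053),(.053,.053)],.012))
```

```text
(array([ 0.49974312, -0.30489651]), np.float64(-20.65777631455155), array([[-0.3,  0.3],
       [-0.4, -0.1],
       [-0.6, -0.4],
       [ 0.1,  1.2],
       [-0.4,  0.4],
       [ 0. ,  0.3],
       [ 1.1, -0.1],
       [ 1.4, -0.8],
       [-0.9, -0.6]]))
(array([ 0.49922835, -0.30585292]), np.float64(-19.517543057458678), array([[ 0.9,  1.1],
       [ 0.5, -2. ],
       [-0.5,  1.5],
       [-1. , -0.6]]))
```

Emit:
arm_command(
  deltas=[
    {"dx": 0,"dy": 0.02,"dz": -0.002,"wx": 0,"wy": 0.01,"wz": 0},
    {"dx": 0,"dy": 0.05,"dz": -0.002,"wx": 0,"wy": 0.01,"wz": 0},
    {"dx": 0,"dy": 0.08,"dz": -0.002,"wx": 0,"wy": 0.01,"wz": 0},
    {"dx": 0,"dy": 0.1,"dz": -0.002,"wx": 0,"wy": 0.01,"wz": 0},
    {"dx": 0,"dy": 0.11,"dz": -0.002,"wx": 0,"wy": 0.01,"wz": 0},
  ],
)

```text
clock: 8.9
tool_pos: [0.502, -0.3035, 0.2639]
eef_rot: [-0.695, 0.125, -0.123, 0.697]
contact_force: [-1.3, 0.8, -0.2]
opening: 1.0
```

Run:
```python
from h import *
to([.501,-.3054,.232],69.5)
```

```text
t 8.9 pos [ 0.502  -0.3035  0.2639] jawyaw 69.79 q [ 0.62  0.84 -0.27  1.79  0.38  0.56  1.33] open 1.0 F [-1.3  0.8 -0.2]
 delta(m) [-0.0002  0.0319 -0.0022] turn/45 [-0.0021  0.0065 -0.003 ] deg [-0.1  0.3 -0.1]
```

Emit:
arm_command(
  deltas=[
    {"dx": 0,"dy": 0.01,"dz": -0.002,"wx": 0,"wy": 0,"wz": 0},
    {"dx": 0,"dy": 0.02,"dz": -0.002,"wx": 0,"wy": 0,"wz": 0},
    {"dx": 0,"dy": 0.028,"dz": -0.002,"wx": 0,"wy": 0,"wz": 0},
    {"dx": 0,"dy": 0.032,"dz": -0.002,"wx": 0,"wy": 0,"wz": 0},
    {"dx": 0,"dy": 0.032,"dz": -0.002,"wx": 0,"wy": 0,"wz": 0},
  ],
)

```text
clock: 9.4
tool_pos: [0.5009, -0.3069, 0.2334]
eef_rot: [-0.696, 0.125, -0.125, 0.696]
contact_force: [0.5, 0.6, 1.2]
opening: 1.001
```

Run:
```python
from h import *
to([.501,-.3054,.232],69.5)
```

```text
t 9.4 pos [ 0.5009 -0.3069  0.2334] jawyaw 69.65 q [ 0.61  0.89 -0.25  1.8   0.4   0.5   1.31] open 1.001 F [0.5 0.6 1.2]
 delta(m) [-0.0005  0.0014  0.0014] turn/45 [-0.0002  0.0034 -0.0005] deg [-0.   0.2 -0. ]
```

Emit:
arm_command(
  deltas=[
    {"dx": 0,"dy": 0,"dz": 0,"wx": 0,"wy": 0,"wz": 0},
    {"dx": 0,"dy": 0,"dz": 0,"wx": 0,"wy": 0,"wz": 0},
    {"dx": 0,"dy": 0,"dz": 0,"wx": 0,"wy": 0,"wz": 0},
    {"dx": 0,"dy": 0,"dz": 0,"wx": 0,"wy": 0,"wz": 0},
    {"dx": 0,"dy": 0,"dz": 0,"wx": 0,"wy": 0,"wz": 0},
  ],
  claw=-1,
  grip_force=25,
)

```text
clock: 9.9
tool_pos: [0.501, -0.307, 0.2338]
eef_rot: [-0.696, 0.125, -0.125, 0.696]
contact_force: [1.2, -0.7, -0.4]
opening: 0.57
```

Emit:
arm_command(
  deltas=[
    {"dx": 0,"dy": 0,"dz": 0,"wx": 0,"wy": 0,"wz": 0},
    {"dx": 0,"dy": 0,"dz": 0,"wx": 0,"wy": 0,"wz": 0},
    {"dx": 0,"dy": 0,"dz": 0,"wx": 0,"wy": 0,"wz": 0},
    {"dx": 0,"dy": 0,"dz": 0,"wx": 0,"wy": 0,"wz": 0},
    {"dx": 0,"dy": 0,"dz": 0,"wx": 0,"wy": 0,"wz": 0},
  ],
)

```text
clock: 10.4
tool_pos: [0.5011, -0.3067, 0.2337]
eef_rot: [-0.696, 0.125, -0.125, 0.696]
contact_force: [0.5, 1.4, 0.1]
opening: 0.335
```

Emit:
arm_command(
  deltas=[
    {"dx": 0,"dy": -0.01,"dz": 0,"wx": 0,"wy": 0,"wz": 0},
    {"dx": 0,"dy": -0.03,"dz": 0,"wx": 0,"wy": 0,"wz": 0},
    {"dx": 0,"dy": -0.06,"dz": 0,"wx": 0,"wy": 0,"wz": 0},
    {"dx": 0,"dy": -0.1,"dz": 0,"wx": 0,"wy": 0,"wz": 0},
    {"dx": 0,"dy": -0.125,"dz": 0,"wx": 0,"wy": 0,"wz": 0},
  ],
)

```text
clock: 10.9
tool_pos: [0.501, -0.3072, 0.3615]
eef_rot: [0.696, -0.124, 0.126, -0.696]
contact_force: [1.4, -0.2, -2.7]
opening: 0.338
```

Run:
```python
from h import *
from plant import r
import pickle
to([.465,.3037,.36],75.1)
s=r.get_state();c=r.get_calibration('wrist');im=r.snapshot('wrist')[:,:,::-1];cv2.imwrite('pics/w4.png',im);pickle.dump((c,s),open('w4.pkl','wb'))
cv2.imwrite('pics/c6.png',cv2.resize(im[110:290,190:370],None,fx=3.2,fy=3.2,interpolation=cv2.INTER_CUBIC))
to([.465,.3037,.36],75.1)
t=r.snapshot('top')[:,:,::-1]
cv2.imwrite('pics/top3.png',t);cv2.imwrite('pics/c7.png',cv2.resize(t[190:275,265:420],None,fx=5,fy=5,interpolation=cv2.INTER_CUBIC))
```

```text
t 10.9 pos [ 0.501  -0.3072  0.3615] jawyaw 69.63 q [ 0.67  0.71 -0.34  1.72  0.32  0.76  1.39] open 0.338 F [ 1.4 -0.2 -2.7]
 delta(m) [-0.2464  0.0007  0.5602] turn/45 [ 0.0007 -0.1216  0.0028] deg [ 0.  -5.5  0.1]
t 10.95 pos [ 0.502  -0.3076  0.3649] jawyaw 69.61 q [ 0.67  0.7  -0.34  1.72  0.32  0.77  1.39] open 0.341 F [ 0.5 -0.1  0.2]
 delta(m) [-0.2477  0.0022  0.5601] turn/45 [ 0.0021 -0.1221  0.0103] deg [ 0.1 -5.5  0.5]
```

View pics/c6.png

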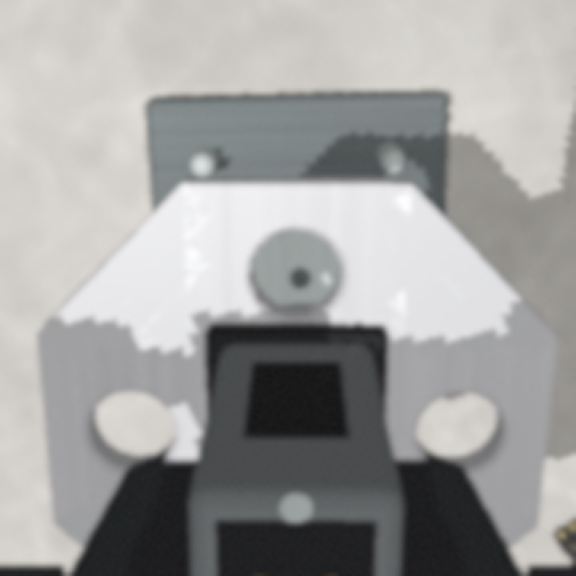

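View pics/c7.png

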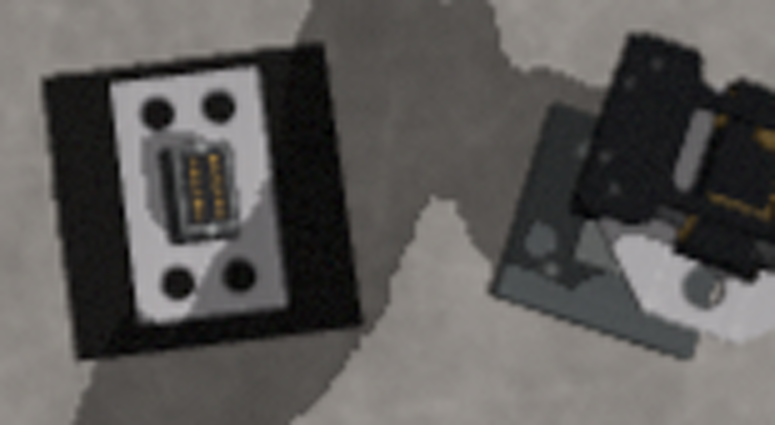

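Run:
```python
from h import *
import pickle
c,s=pickle.load(open('w4.pkl','rb'))
g=lambda p:[(190+(u+.5)/3.2-.5,110+(v+.5)/3.2-.5) for u,v in p]
a=.052;b=a*np.tan(np.pi/8)
zt=s['tool_pos'][2]-.2037+.008
t,th,res=pose(c,g([(185,182),(411,182),(555,335),(38,335),(296,270)]),[(-a,-b),(-a,b),(-b,a),(-b,-a),(-.034,0)],zt)
R=Ro.from_quat(s['eef_rot']).as_matrix()
print(t,th,res,'rel tool',R.T@(np.r_[t,0]-np.r_[s['tool_pos'][:2],0]))
# square dock pins
print(ray(c,g([(201,163),(395,160)]),.028))
```

```text
[ 0.49967573 -0.30745139] -20.458595035838112 [[ 0.3  0.4]
 [ 0.  -0.2]
 [-0.1 -0.7]
 [ 0.5  0.4]
 [-0.7  0.1]] rel tool [-1.14846551e-03 -2.26682875e-06 -6.64758530e-04]
[[ 0.45827769 -0.3258848   0.028     ]
 [ 0.47988586 -0.26486578  0.028     ]]
```

Emit:
arm_command(
  deltas=[
    {"dx": -0.01,"dy": 0,"dz": 0.025,"wx": 0,"wy": 0,"wz": 0},
    {"dx": -0.026,"dy": 0,"dz": 0.06,"wx": 0,"wy": -0.02,"wz": 0},
    {"dx": -0.044,"dy": 0,"dz": 0.1,"wx": 0,"wy": -0.04,"wz": 0},
    {"dx": -0.062,"dy": 0,"dz": 0.14,"wx": 0,"wy": -0.06,"wz": 0},
    {"dx": -0.08,"dy": 0,"dz": 0.18,"wx": 0,"wy": -0.08,"wz": 0},
  ],
)

```text
clock: 11.5
tool_pos: [0.4875, -0.1091, 0.3577]
eef_rot: [0.7, -0.104, 0.102, -0.7]
contact_force: [0.8, 0.1, -2.1]
opening: 0.338
```

Run:
```python
from h import *
to([.465,.3037,.36],75.1)
```

```text
t 11.5 pos [ 0.4875 -0.1091  0.3577] jawyaw 73.25 q [ 0.33  0.61 -0.32  1.98  0.32  0.6   1.07] open 0.338 F [ 0.8  0.1 -2.1]
 delta(m) [-0.1406 -0.0021  0.3887] turn/45 [ 0.0004 -0.0412 -0.0028] deg [ 0.  -1.9 -0.1]
```

Emit:
arm_command(
  deltas=[
    {"dx": -0.015,"dy": -0.003,"dz": 0.04,"wx": 0,"wy": -0.01,"wz": 0},
    {"dx": -0.03,"dy": -0.003,"dz": 0.08,"wx": 0,"wy": -0.02,"wz": 0},
    {"dx": -0.045,"dy": -0.003,"dz": 0.12,"wx": 0,"wy": -0.03,"wz": 0},
    {"dx": -0.06,"dy": -0.003,"dz": 0.16,"wx": 0,"wy": -0.04,"wz": 0},
    {"dx": -0.074,"dy": -0.003,"dz": 0.2,"wx": 0,"wy": -0.04,"wz": 0},
  ],
)

```text
clock: 12.0
tool_pos: [0.4744, 0.1037, 0.3608]
eef_rot: [0.702, -0.093, 0.091, -0.701]
contact_force: [0.8, -0.1, -2.9]
opening: 0.336
```

Run:
```python
from h import *
to([.465,.3037,.36],75.1)
```

```text
t 12.0 pos [0.4744 0.1037 0.3608] jawyaw 75.05 q [-0.13  0.59 -0.28  2.02  0.29  0.57  0.7 ] open 0.336 F [ 0.8 -0.1 -2.9]
 delta(m) [-0.0607  0.0006  0.1908] turn/45 [ 0.0019 -0.0012 -0.0025] deg [ 0.1 -0.1 -0.1]
```

Emit:
arm_command(
  deltas=[
    {"dx": -0.015,"dy": 0,"dz": 0.045,"wx": 0,"wy": 0,"wz": 0},
    {"dx": -0.03,"dy": 0,"dz": 0.09,"wx": 0,"wy": 0,"wz": 0},
    {"dx": -0.045,"dy": 0,"dz": 0.135,"wx": 0,"wy": 0,"wz": 0},
    {"dx": -0.055,"dy": 0,"dz": 0.17,"wx": 0,"wy": 0,"wz": 0},
    {"dx": -0.061,"dy": 0,"dz": 0.19,"wx": 0,"wy": 0,"wz": 0},
  ],
)

```text
clock: 12.5
tool_pos: [0.464, 0.3054, 0.3607]
eef_rot: [-0.701, 0.091, -0.09, 0.702]
contact_force: [0.4, -1.0, -2.7]
opening: 0.335
```

Emit:
arm_command(
  deltas=[
    {"dx": 0,"dy": 0.01,"dz": 0,"wx": 0,"wy": 0,"wz": 0},
    {"dx": 0,"dy": 0.03,"dz": 0,"wx": 0,"wy": 0,"wz": 0},
    {"dx": 0,"dy": 0.06,"dz": 0,"wx": 0,"wy": 0,"wz": 0},
    {"dx": 0,"dy": 0.075,"dz": 0,"wx": 0,"wy": 0,"wz": 0},
    {"dx": 0,"dy": 0.08,"dz": 0,"wx": 0,"wy": 0,"wz": 0},
  ],
)

```text
clock: 13.0
tool_pos: [0.4648, 0.2994, 0.2789]
eef_rot: [0.703, -0.094, 0.091, -0.699]
contact_force: [0.1, -0.2, -2.5]
opening: 0.335
```

Run:
```python
from h import *
from plant import r
import pickle
to([.465,.3037,.218],75.1)
s=r.get_state();c=r.get_calibration('wrist');im=r.snapshot('wrist')[:,:,::-1];cv2.imwrite('pics/w5.png',im);pickle.dump((c,s),open('w5.pkl','wb'))
cv2.imwrite('pics/c8.png',cv2.resize(im[90:290,180:380],None,fx=3,fy=3,interpolation=cv2.INTER_CUBIC))
```

```text
t 13.0 pos [0.4648 0.2994 0.2789] jawyaw 74.97 q [-0.54  0.78 -0.2   1.89  0.29  0.5   0.37] open 0.335 F [ 0.1 -0.2 -2.5]
 delta(m) [-0.0007  0.0609  0.0046] turn/45 [ 0.0076 -0.003  -0.0039] deg [ 0.3 -0.1 -0.2]
```

View pics/c8.png

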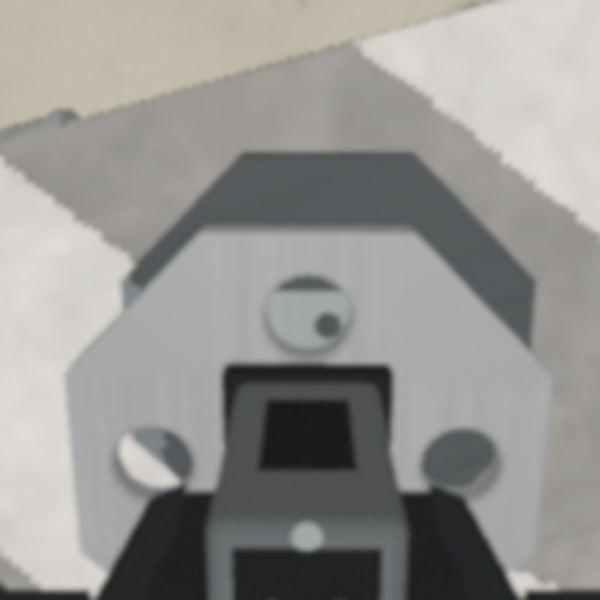

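Emit:
arm_command(
  deltas=[
    {"dx": 0,"dy": 0.01,"dz": 0,"wx": 0,"wy": 0,"wz": 0},
    {"dx": 0,"dy": 0.02,"dz": 0,"wx": 0,"wy": 0,"wz": 0},
    {"dx": 0,"dy": 0.03,"dz": 0,"wx": 0,"wy": 0,"wz": 0},
    {"dx": 0,"dy": 0.034,"dz": 0,"wx": 0,"wy": 0,"wz": 0},
    {"dx": 0,"dy": 0.034,"dz": 0,"wx": 0,"wy": 0,"wz": 0},
  ],
)

```text
clock: 13.55
tool_pos: [0.4652, 0.3017, 0.2471]
eef_rot: [0.701, -0.092, 0.092, -0.701]
contact_force: [-1.2, 0.0, -2.4]
opening: 0.335
```

Run:
```python
from h import *
from plant import r
import pickle
to([.465,.3037,.218],75.1)
s=r.get_state();c=r.get_calibration('wrist');im=r.snapshot('wrist')[:,:,::-1];cv2.imwrite('pics/w6.png',im);pickle.dump((c,s),open('w6.pkl','wb'))
cv2.imwrite('pics/c9.png',cv2.resize(im[90:290,180:380],None,fx=3,fy=3,interpolation=cv2.INTER_CUBIC))
s=r.get_state();print(s['tool_pos'])
```

```text
t 13.55 pos [0.4652 0.3017 0.2471] jawyaw 75.06 q [-0.56  0.84 -0.17  1.9   0.31  0.43  0.36] open 0.335 F [-1.2  0.  -2.4]
 delta(m) [-0.0007  0.0291  0.0019] turn/45 [ 0.0012 -0.0009 -0.0009] deg [ 0.1 -0.  -0. ]
[0.46533825 0.30183245 0.24750605]
```

View pics/c9.png

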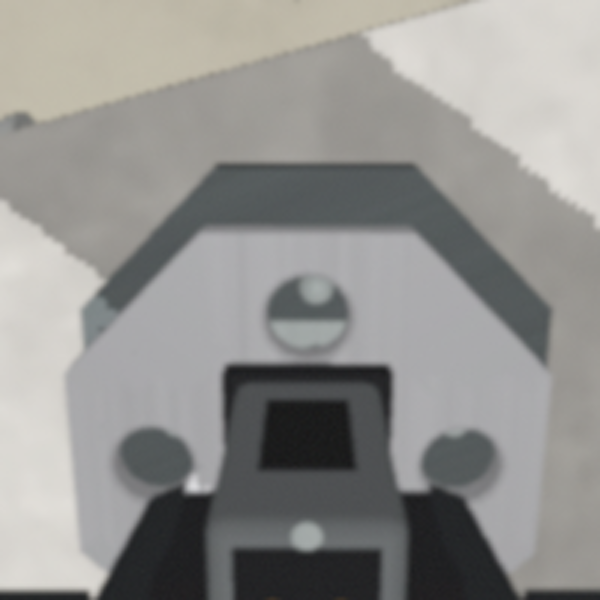

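Run:
```python
from h import *
import pickle
c,s=pickle.load(open('w6.pkl','rb'))
g=lambda p:[(180+(u+.5)/3-.5,90+(v+.5)/3-.5) for u,v in p]
a=.052;b=a*np.tan(np.pi/8)
zt=s['tool_pos'][2]-.2037+.008
t,th,res=pose(c,g([(203,229),(413,229),(551,372),(66,374),(307,311)]),[(-a,-b),(-a,b),(-b,a),(-b,-a),(-.034,0)],zt)
print('adapter',t,th,res)
B=.06*np.tan(np.pi/8)
print('dock',pose(c,g([(219,163),(414,163),(550,309),(82,309)]),[(-.06,-B),(-.06,B),(-B,.06),(-B,-.06)],.012))
P=ray(c,g([(316,289)]),.029)[0];print('pin',P)
th=np.radians(-14.9);print('pin->center',P[:2]+.034*np.array([np.cos(th),np.sin(th)]))
```

```text
adapter [0.46308429 0.30172665] -14.741359027937545 [[ 0.2  0.5]
 [ 0.1 -0.4]
 [ 0.1 -0.6]
 [ 0.5  0.5]
 [-0.9  0. ]]
dock (array([0.46354645, 0.30363077]), np.float64(-14.946105391611308), array([[-0.2,  1.6],
       [-0.9, -1.3],
       [ 0.4, -0.9],
       [ 0.7,  0.6]]))
pin [0.43083307 0.31215437 0.029     ]
pin->center [0.46368985 0.30341186]
```

Emit:
arm_command(
  deltas=[
    {"dx": 0,"dy": 0.0,"dz": 0.002,"wx": 0,"wy": 0,"wz": 0},
    {"dx": 0,"dy": 0.005,"dz": 0.002,"wx": 0,"wy": 0,"wz": 0},
    {"dx": 0,"dy": 0.01,"dz": 0.002,"wx": 0,"wy": 0,"wz": 0},
    {"dx": 0,"dy": 0.015,"dz": 0.002,"wx": 0,"wy": 0,"wz": 0},
    {"dx": 0,"dy": 0.02,"dz": 0.002,"wx": 0,"wy": 0,"wz": 0},
  ],
)

```text
clock: 14.1
tool_pos: [0.4659, 0.3036, 0.2272]
eef_rot: [0.701, -0.092, 0.092, -0.701]
contact_force: [-0.4, -1.3, -2.6]
opening: 0.335
```

Run:
```python
from h import *
to([.465,.3037,.2175],75.1)
```

```text
t 14.1 pos [0.4659 0.3036 0.2272] jawyaw 75.05 q [-0.57  0.87 -0.16  1.9   0.32  0.39  0.35] open 0.335 F [-0.4 -1.3 -2.6]
 delta(m) [-0.0009  0.0097 -0.0002] turn/45 [ 0.0003 -0.0012 -0.0002] deg [ 0.  -0.1 -0. ]
```

Below the pin tips (underside ≈23 mm) with no contact. Continue to the seat.

Emit:
arm_command(
  deltas=[
    {"dx": -0.001,"dy": 0.003,"dz": 0,"wx": 0,"wy": 0,"wz": 0},
    {"dx": -0.001,"dy": 0.006,"dz": 0,"wx": 0,"wy": 0,"wz": 0},
    {"dx": -0.001,"dy": 0.008,"dz": 0,"wx": 0,"wy": 0,"wz": 0},
    {"dx": -0.001,"dy": 0.009,"dz": 0,"wx": 0,"wy": 0,"wz": 0},
    {"dx": -0.001,"dy": 0.009,"dz": 0,"wx": 0,"wy": 0,"wz": 0},
  ],
)

```text
clock: 14.6
tool_pos: [0.465, 0.304, 0.2187]
eef_rot: [-0.701, 0.092, -0.092, 0.701]
contact_force: [0.4, -0.9, -2.2]
opening: 0.338
```

Emit:
arm_command(
  deltas=[
    {"dx": 0,"dy": 0.001,"dz": 0,"wx": 0,"wy": 0,"wz": 0},
    {"dx": 0,"dy": 0.0015,"dz": 0,"wx": 0,"wy": 0,"wz": 0},
    {"dx": 0,"dy": 0.002,"dz": 0,"wx": 0,"wy": 0,"wz": 0},
    {"dx": 0,"dy": 0.002,"dz": 0,"wx": 0,"wy": 0,"wz": 0},
    {"dx": 0,"dy": 0.002,"dz": 0,"wx": 0,"wy": 0,"wz": 0},
  ],
)

```text
clock: 15.1
tool_pos: [0.465, 0.3041, 0.2179]
eef_rot: [-0.701, 0.092, -0.092, 0.701]
contact_force: [-2.2, -0.5, 7.2]
opening: 0.339
```

Contact at the seat height. Release and lift.

Emit:
arm_command(
  deltas=[
    {"dx": 0,"dy": 0,"dz": 0,"wx": 0,"wy": 0,"wz": 0},
    {"dx": 0,"dy": 0,"dz": 0,"wx": 0,"wy": 0,"wz": 0},
    {"dx": 0,"dy": 0,"dz": 0,"wx": 0,"wy": 0,"wz": 0},
    {"dx": 0,"dy": 0,"dz": 0,"wx": 0,"wy": 0,"wz": 0},
    {"dx": 0,"dy": 0,"dz": 0,"wx": 0,"wy": 0,"wz": 0},
  ],
  claw=1,
)

```text
clock: 15.6
tool_pos: [0.4649, 0.304, 0.2166]
eef_rot: [0.701, -0.092, 0.092, -0.701]
contact_force: [0.2, 0.6, 0.7]
opening: 0.766
```

Emit:
arm_command(
  deltas=[
    {"dx": 0,"dy": 0,"dz": 0,"wx": 0,"wy": 0,"wz": 0},
    {"dx": 0,"dy": 0,"dz": 0,"wx": 0,"wy": 0,"wz": 0},
    {"dx": 0,"dy": -0.02,"dz": 0,"wx": 0,"wy": 0,"wz": 0},
    {"dx": 0,"dy": -0.06,"dz": 0,"wx": 0,"wy": 0,"wz": 0},
    {"dx": 0,"dy": -0.1,"dz": 0,"wx": 0,"wy": 0,"wz": 0},
  ],
)

```text
clock: 16.1
tool_pos: [0.4646, 0.3038, 0.3173]
eef_rot: [0.702, -0.092, 0.091, -0.701]
contact_force: [1.0, 0.4, 0.7]
opening: 1.003
```

Run:
```python
from h import *
to([.4985,.1195,.37],26.1+90)
```

```text
t 16.1 pos [0.4646 0.3038 0.3173] jawyaw 75.06 q [-0.53  0.73 -0.22  1.86  0.27  0.59  0.39] open 1.003 F [1.  0.4 0.7]
 delta(m) [ 0.0801 -0.0525 -0.1694] turn/45 [ 0.0013 -0.912  -0.0023] deg [  0.1 -41.   -0.1]
```

Emit:
arm_command(
  deltas=[
    {"dx": 0.01,"dy": -0.015,"dz": -0.02,"wx": 0,"wy": -0.18,"wz": 0},
    {"dx": 0.025,"dy": -0.035,"dz": -0.06,"wx": 0,"wy": -0.36,"wz": 0},
    {"dx": 0.045,"dy": -0.05,"dz": -0.1,"wx": 0,"wy": -0.54,"wz": 0},
    {"dx": 0.06,"dy": -0.052,"dz": -0.135,"wx": 0,"wy": -0.72,"wz": 0},
    {"dx": 0.075,"dy": -0.052,"dz": -0.16,"wx": 0,"wy": -0.88,"wz": 0},
  ],
)

```text
clock: 16.6
tool_pos: [0.4962, 0.1271, 0.3693]
eef_rot: [0.691, 0.152, -0.152, -0.69]
contact_force: [-0.3, 0.5, -0.7]
opening: 0.995
```

Run:
```python
from h import *
to([.4985,.1195,.37],26.1+90)
```

```text
t 16.6 pos [0.4962 0.1271 0.3693] jawyaw 114.83 q [-0.03  0.63 -0.5   1.93  0.46  0.69  1.2 ] open 0.995 F [-0.3  0.5 -0.7]
 delta(m) [-0.0011 -0.0006 -0.0079] turn/45 [ 0.0022 -0.0281  0.    ] deg [ 0.1 -1.3  0. ]
```

Emit:
arm_command(
  deltas=[
    {"dx": -0.001,"dy": 0,"dz": -0.005,"wx": 0,"wy": -0.02,"wz": 0},
    {"dx": -0.001,"dy": 0,"dz": -0.008,"wx": 0,"wy": -0.03,"wz": 0},
    {"dx": -0.001,"dy": 0,"dz": -0.008,"wx": 0,"wy": -0.03,"wz": 0},
    {"dx": -0.001,"dy": 0,"dz": -0.008,"wx": 0,"wy": -0.03,"wz": 0},
    {"dx": -0.001,"dy": 0,"dz": -0.008,"wx": 0,"wy": -0.03,"wz": 0},
  ],
)

```text
clock: 17.1
tool_pos: [0.4982, 0.1239, 0.3687]
eef_rot: [-0.689, -0.16, 0.16, 0.689]
contact_force: [0.1, -0.5, 0.1]
opening: 1.003
```

Run:
```python
from h import *
from plant import r
import pickle
to([.4985,.1195,.232],26.1+90)
s=r.get_state();c=r.get_calibration('wrist');im=r.snapshot('wrist')[:,:,::-1];cv2.imwrite('pics/w7.png',im);pickle.dump((c,s),open('w7.pkl','wb'))
cv2.imwrite('pics/c10.png',cv2.resize(im[95:265,200:370],None,fx=3.5,fy=3.5,interpolation=cv2.INTER_CUBIC))
```

```text
t 17.1 pos [0.4982 0.1239 0.3687] jawyaw 116.12 q [-0.02  0.63 -0.51  1.93  0.46  0.7   1.22] open 1.003 F [ 0.1 -0.5  0.1]
 delta(m) [-0.0017  0.1367 -0.0042] turn/45 [-0.0008  0.0004  0.0003] deg [-0.  0.  0.]
```

View pics/c10.png

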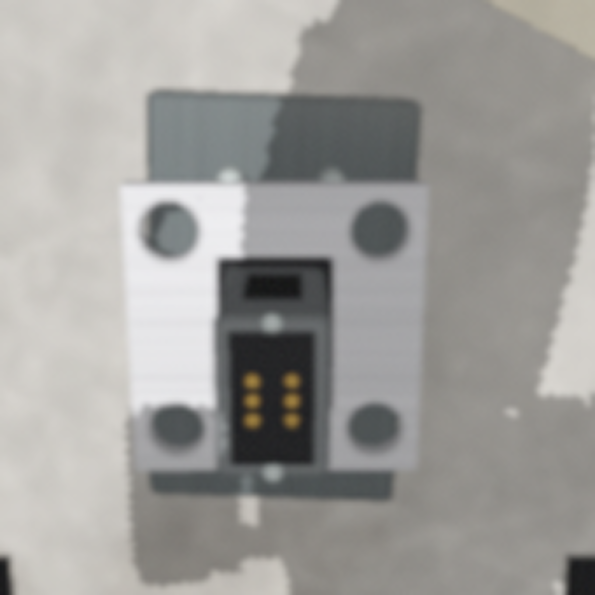

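View pics/w7.png

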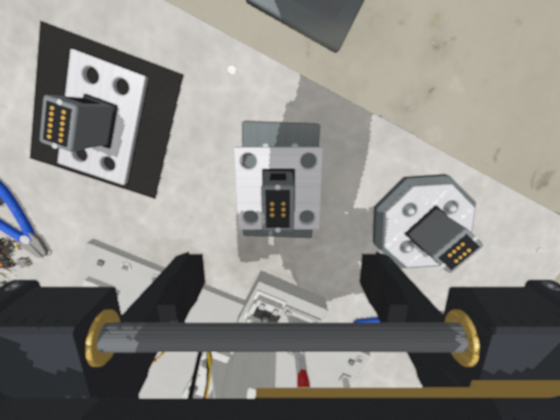

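Run:
```python
from h import *
import pickle
c,s=pickle.load(open('w7.pkl','rb'))
g=lambda p:[(200+(u+.5)/3.5-.5,95+(v+.5)/3.5-.5) for u,v in p]
h=.046
print(pose(c,g([(120,184),(429,184),(418,470),(135,472),(169,230),(380,229),(178,427),(374,427)]),[(-h,-h),(-h,h),(h,h),(h,-h),(-.032,-.032),(-.032,.032),(.032,-.032),(.032,.032)],.038))
print(pose(c,g([(148,92),(419,100),(151,492),(392,499)]),[(-.07,-.044),(-.07,.044),(.07,-.044),(.07,.044)],.012))
P=ray(c,g([(229,176),(333,177)]),.029);print(P)
```

```text
(array([0.49718207, 0.11983038]), np.float64(26.279358572679186), array([[ 0. , -0. ],
       [ 0.2,  0.2],
       [ 0.3,  0.6],
       [ 1. ,  0.1],
       [-0.2, -0.1],
       [-0.2, -0.3],
       [-0.8,  0. ],
       [-0.3, -0.6]]))
(array([0.49576113, 0.11955022]), np.float64(24.274780859549768), array([[ 0.8,  1.9],
       [ 1.7, -0.7],
       [-1.6,  0.2],
       [-0.9, -1.4]]))
[[0.46103615 0.0864015  0.029     ]
 [0.44729968 0.11511873 0.029     ]]
```

Emit:
arm_command(
  deltas=[
    {"dx": -0.002,"dy": 0.02,"dz": -0.004,"wx": 0,"wy": 0,"wz": 0},
    {"dx": -0.002,"dy": 0.05,"dz": -0.004,"wx": 0,"wy": 0,"wz": 0},
    {"dx": -0.002,"dy": 0.08,"dz": -0.004,"wx": 0,"wy": 0,"wz": 0},
    {"dx": -0.002,"dy": 0.095,"dz": -0.004,"wx": 0,"wy": 0,"wz": 0},
    {"dx": -0.002,"dy": 0.1,"dz": -0.004,"wx": 0,"wy": 0,"wz": 0},
  ],
)

```text
clock: 17.65
tool_pos: [0.4979, 0.1185, 0.2672]
eef_rot: [0.689, 0.158, -0.16, -0.689]
contact_force: [-0.3, 0.2, -0.2]
opening: 1.003
```

Run:
```python
from h import *
to([.4983,.1198,.232],26.2+90)
```

```text
t 17.65 pos [0.4979 0.1185 0.2672] jawyaw 116.07 q [-0.1   0.79 -0.36  2.01  0.61  0.45  1.1 ] open 1.003 F [-0.3  0.2 -0.2]
 delta(m) [0.001  0.0352 0.001 ] turn/45 [-0.0006 -0.0029 -0.0035] deg [-0.  -0.1 -0.2]
```

Emit:
arm_command(
  deltas=[
    {"dx": 0.001,"dy": 0.01,"dz": 0.001,"wx": 0,"wy": 0,"wz": 0},
    {"dx": 0.001,"dy": 0.022,"dz": 0.001,"wx": 0,"wy": 0,"wz": 0},
    {"dx": 0.001,"dy": 0.032,"dz": 0.001,"wx": 0,"wy": 0,"wz": 0},
    {"dx": 0.001,"dy": 0.035,"dz": 0.001,"wx": 0,"wy": 0,"wz": 0},
    {"dx": 0.001,"dy": 0.035,"dz": 0.001,"wx": 0,"wy": 0,"wz": 0},
  ],
)

```text
clock: 18.15
tool_pos: [0.4989, 0.1192, 0.2333]
eef_rot: [0.689, 0.159, -0.159, -0.689]
contact_force: [-0.0, 0.1, 0.6]
opening: 1.005
```

Emit:
arm_command(
  deltas=[
    {"dx": 0,"dy": 0,"dz": 0,"wx": 0,"wy": 0,"wz": 0},
    {"dx": 0,"dy": 0,"dz": 0,"wx": 0,"wy": 0,"wz": 0},
    {"dx": 0,"dy": 0,"dz": 0,"wx": 0,"wy": 0,"wz": 0},
    {"dx": 0,"dy": 0,"dz": 0,"wx": 0,"wy": 0,"wz": 0},
    {"dx": 0,"dy": 0,"dz": 0,"wx": 0,"wy": 0,"wz": 0},
  ],
  claw=-1,
  grip_force=25,
)

```text
clock: 18.65
tool_pos: [0.4991, 0.1192, 0.2339]
eef_rot: [-0.689, -0.159, 0.159, 0.689]
contact_force: [0.2, -0.0, -0.8]
opening: 0.567
```

Emit:
arm_command(
  deltas=[
    {"dx": 0,"dy": 0,"dz": 0,"wx": 0,"wy": 0,"wz": 0},
    {"dx": 0,"dy": 0,"dz": 0,"wx": 0,"wy": 0,"wz": 0},
    {"dx": 0,"dy": 0,"dz": 0,"wx": 0,"wy": 0,"wz": 0},
    {"dx": 0,"dy": 0,"dz": 0,"wx": 0,"wy": 0,"wz": 0},
    {"dx": 0,"dy": 0,"dz": 0,"wx": 0,"wy": 0,"wz": 0},
  ],
)

```text
clock: 19.15
tool_pos: [0.499, 0.1192, 0.2337]
eef_rot: [-0.689, -0.159, 0.159, 0.689]
contact_force: [-0.5, -0.8, 1.3]
opening: 0.338
```

Emit:
arm_command(
  deltas=[
    {"dx": 0,"dy": -0.01,"dz": 0,"wx": 0,"wy": 0,"wz": 0},
    {"dx": 0,"dy": -0.03,"dz": 0,"wx": 0,"wy": 0,"wz": 0},
    {"dx": 0,"dy": -0.06,"dz": 0,"wx": 0,"wy": 0,"wz": 0},
    {"dx": 0,"dy": -0.1,"dz": 0,"wx": 0,"wy": 0,"wz": 0},
    {"dx": 0,"dy": -0.125,"dz": 0,"wx": 0,"wy": 0,"wz": 0},
  ],
)

```text
clock: 19.65
tool_pos: [0.4988, 0.1192, 0.3613]
eef_rot: [-0.689, -0.16, 0.159, 0.689]
contact_force: [1.2, -0.2, -3.7]
opening: 0.341
```

Run:
```python
from h import *
to([.501,-.305,.36],70.6)
```

```text
t 19.65 pos [0.4988 0.1192 0.3613] jawyaw 116.01 q [-0.01  0.64 -0.51  1.94  0.48  0.68  1.21] open 0.341 F [ 1.2 -0.2 -3.7]
 delta(m) [-0.1841  0.001  -0.3822] turn/45 [-8.0000e-04  1.0091e+00  1.7000e-03] deg [-0.  45.4  0.1]
```

Emit:
arm_command(
  deltas=[
    {"dx": -0.01,"dy": 0,"dz": -0.025,"wx": 0,"wy": 0.1,"wz": 0},
    {"dx": -0.03,"dy": 0,"dz": -0.06,"wx": 0,"wy": 0.2,"wz": 0},
    {"dx": -0.05,"dy": 0,"dz": -0.1,"wx": 0,"wy": 0.3,"wz": 0},
    {"dx": -0.07,"dy": 0,"dz": -0.145,"wx": 0,"wy": 0.4,"wz": 0},
    {"dx": -0.09,"dy": 0,"dz": -0.19,"wx": 0,"wy": 0.5,"wz": 0},
  ],
)

```text
clock: 20.15
tool_pos: [0.5006, -0.0927, 0.359]
eef_rot: [-0.707, -0.021, 0.021, 0.707]
contact_force: [1.7, 1.1, -3.2]
opening: 0.339
```

Run:
```python
from h import *
to([.501,-.305,.36],70.6)
```

```text
t 20.15 pos [ 0.5006 -0.0927  0.359 ] jawyaw 93.37 q [ 0.36  0.63 -0.43  1.95  0.42  0.64  1.3 ] open 0.339 F [ 1.7  1.1 -3.2]
 delta(m) [-0.0121 -0.001  -0.212 ] turn/45 [-1.000e-04  5.061e-01 -1.100e-03] deg [-0.  22.8 -0.1]
```

Emit:
arm_command(
  deltas=[
    {"dx": -0.003,"dy": 0,"dz": -0.045,"wx": 0,"wy": 0.12,"wz": 0},
    {"dx": -0.006,"dy": 0,"dz": -0.09,"wx": 0,"wy": 0.25,"wz": 0},
    {"dx": -0.009,"dy": 0,"dz": -0.135,"wx": 0,"wy": 0.37,"wz": 0},
    {"dx": -0.012,"dy": 0,"dz": -0.18,"wx": 0,"wy": 0.47,"wz": 0},
    {"dx": -0.012,"dy": 0,"dz": -0.21,"wx": 0,"wy": 0.506,"wz": 0},
  ],
)

```text
clock: 20.65
tool_pos: [0.5004, -0.3053, 0.3587]
eef_rot: [0.697, -0.121, 0.12, -0.696]
contact_force: [-0.2, -0.0, -3.4]
opening: 0.339
```

Run:
```python
from h import *
to([.501,-.305,.36],70.6)
```

```text
t 20.65 pos [ 0.5004 -0.3053  0.3587] jawyaw 70.37 q [ 0.67  0.71 -0.35  1.73  0.33  0.76  1.39] open 0.339 F [-0.2 -0.  -3.4]
 delta(m) [ 0.0004 -0.0013  0.0005] turn/45 [ 0.0025 -0.0052 -0.0019] deg [ 0.1 -0.2 -0.1]
```

Emit:
arm_command(
  deltas=[
    {"dx": 0,"dy": 0.01,"dz": 0,"wx": 0,"wy": 0,"wz": 0},
    {"dx": 0,"dy": 0.03,"dz": 0,"wx": 0,"wy": 0,"wz": 0},
    {"dx": 0,"dy": 0.06,"dz": 0,"wx": 0,"wy": 0,"wz": 0},
    {"dx": 0,"dy": 0.075,"dz": 0,"wx": 0,"wy": 0,"wz": 0},
    {"dx": 0,"dy": 0.08,"dz": 0,"wx": 0,"wy": 0,"wz": 0},
  ],
)

```text
clock: 21.15
tool_pos: [0.5013, -0.3002, 0.2769]
eef_rot: [-0.696, 0.12, -0.116, 0.698]
contact_force: [-0.6, -0.2, -4.7]
opening: 0.338
```

Run:
```python
from h import *
to([.501,-.305,.25],70.8)
```

```text
t 21.15 pos [ 0.5013 -0.3002  0.2769] jawyaw 70.8 q [ 0.63  0.82 -0.3   1.79  0.39  0.59  1.33] open 0.338 F [-0.6 -0.2 -4.7]
 delta(m) [ 0.0015  0.0268 -0.0047] turn/45 [-0.0018  0.     -0.0062] deg [-0.1  0.  -0.3]
```

Emit:
arm_command(
  deltas=[
    {"dx": 0,"dy": 0.01,"dz": -0.003,"wx": 0,"wy": 0,"wz": 0},
    {"dx": 0,"dy": 0.02,"dz": -0.003,"wx": 0,"wy": 0,"wz": 0},
    {"dx": 0,"dy": 0.028,"dz": -0.003,"wx": 0,"wy": 0,"wz": 0},
    {"dx": 0,"dy": 0.028,"dz": -0.003,"wx": 0,"wy": 0,"wz": 0},
    {"dx": 0,"dy": 0.028,"dz": -0.003,"wx": 0,"wy": 0,"wz": 0},
  ],
)

```text
clock: 21.65
tool_pos: [0.5014, -0.3041, 0.2508]
eef_rot: [-0.697, 0.118, -0.118, 0.697]
contact_force: [-0.4, -0.7, -2.8]
opening: 0.34
```

Run:
```python
from h import *
from plant import r
import pickle
to([.501,-.305,.218],70.8)
s=r.get_state();c=r.get_calibration('wrist');im=r.snapshot('wrist')[:,:,::-1];cv2.imwrite('pics/w8.png',im);pickle.dump((c,s),open('w8.pkl','wb'))
cv2.imwrite('pics/c11.png',cv2.resize(im[90:290,180:380],None,fx=3,fy=3,interpolation=cv2.INTER_CUBIC))
```

```text
t 21.65 pos [ 0.5014 -0.3041  0.2508] jawyaw 70.74 q [ 0.62  0.86 -0.27  1.8   0.41  0.54  1.32] open 0.34 F [-0.4 -0.7 -2.8]
 delta(m) [-0.0001  0.0328 -0.001 ] turn/45 [-0.0002 -0.0014  0.0002] deg [-0.  -0.1  0. ]
```

View pics/c11.png

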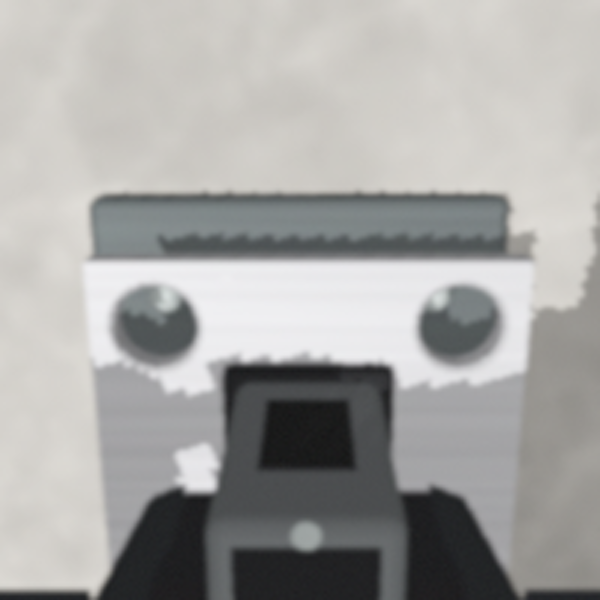

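Run:
```python
from h import *
import pickle
c,s=pickle.load(open('w8.pkl','rb'))
g=lambda p:[(180+(u+.5)/3-.5,90+(v+.5)/3-.5) for u,v in p]
zt=s['tool_pos'][2]-.2037+.008;h=.046
t,th,res=pose(c,g([(84,261),(533,260),(155,322),(460,322)]),[(-h,-h),(-h,h),(-.032,-.032),(-.032,.032)],zt)
print('adapter',t,th,res)
print('pins',pose(c,g([(166,297),(437,297)]),[(-.032,-.032),(-.032,.032)],.029))
print('dockedge',pose(c,g([(92,201),(508,199)]),[(-.053,-.053),(-.053,.053)],.012))
```

```text
adapter [ 0.49947935 -0.30397873] -19.224352529725515 [[ 0.7  0.3]
 [ 0.3 -0.5]
 [-0.4  0.4]
 [-0.6 -0.2]]
pins (array([ 0.49994653, -0.30574344]), np.float64(-19.28625316858837), array([[-0., -0.],
       [ 0.,  0.]]))
dockedge (array([ 0.5006014 , -0.30614705]), np.float64(-19.00398860497419), array([[ 0.5,  1.5],
       [-0.5, -1.5]]))
```

Emit:
arm_command(
  deltas=[
    {"dx": 0.001,"dy": 0.002,"dz": -0.0015,"wx": 0,"wy": 0,"wz": 0},
    {"dx": 0.001,"dy": 0.008,"dz": -0.0015,"wx": 0,"wy": 0,"wz": 0},
    {"dx": 0.001,"dy": 0.014,"dz": -0.0015,"wx": 0,"wy": 0,"wz": 0},
    {"dx": 0.001,"dy": 0.019,"dz": -0.0015,"wx": 0,"wy": 0,"wz": 0},
    {"dx": 0.001,"dy": 0.023,"dz": -0.0015,"wx": 0,"wy": 0,"wz": 0},
  ],
)

```text
clock: 22.2
tool_pos: [0.5015, -0.3058, 0.227]
eef_rot: [-0.697, 0.119, -0.118, 0.697]
contact_force: [0.1, -0.4, -3.9]
opening: 0.335
```

Run:
```python
from h import *
to([.502,-.3058,.2178],70.8)
```

```text
t 22.2 pos [ 0.5015 -0.3058  0.227 ] jawyaw 70.73 q [ 0.61  0.9  -0.25  1.8   0.43  0.49  1.31] open 0.335 F [ 0.1 -0.4 -3.9]
 delta(m) [0.0004 0.0092 0.0002] turn/45 [-0.0002 -0.0015 -0.001 ] deg [-0.  -0.1 -0. ]
```

Emit:
arm_command(
  deltas=[
    {"dx": 0,"dy": 0.003,"dz": 0,"wx": 0,"wy": 0,"wz": 0},
    {"dx": 0,"dy": 0.006,"dz": 0,"wx": 0,"wy": 0,"wz": 0},
    {"dx": 0,"dy": 0.009,"dz": 0,"wx": 0,"wy": 0,"wz": 0},
    {"dx": 0,"dy": 0.01,"dz": 0,"wx": 0,"wy": 0,"wz": 0},
    {"dx": 0,"dy": 0.01,"dz": 0,"wx": 0,"wy": 0,"wz": 0},
  ],
)

```text
clock: 22.7
tool_pos: [0.5018, -0.3058, 0.2181]
eef_rot: [0.697, -0.118, 0.118, -0.697]
contact_force: [-0.8, 0.4, 1.8]
opening: 0.341
```

Touching the seat. Release and lift.

Emit:
arm_command(
  deltas=[
    {"dx": 0,"dy": 0,"dz": 0,"wx": 0,"wy": 0,"wz": 0},
    {"dx": 0,"dy": 0,"dz": 0,"wx": 0,"wy": 0,"wz": 0},
    {"dx": 0,"dy": 0,"dz": 0,"wx": 0,"wy": 0,"wz": 0},
    {"dx": 0,"dy": 0,"dz": 0,"wx": 0,"wy": 0,"wz": 0},
    {"dx": 0,"dy": 0,"dz": 0,"wx": 0,"wy": 0,"wz": 0},
  ],
  claw=1,
)

```text
clock: 23.2
tool_pos: [0.5017, -0.306, 0.2177]
eef_rot: [-0.697, 0.118, -0.118, 0.697]
contact_force: [-0.0, -0.1, 0.4]
opening: 0.765
```

Emit:
arm_command(
  deltas=[
    {"dx": 0,"dy": 0,"dz": 0,"wx": 0,"wy": 0,"wz": 0},
    {"dx": 0,"dy": 0,"dz": 0,"wx": 0,"wy": 0,"wz": 0},
    {"dx": 0,"dy": -0.02,"dz": 0,"wx": 0,"wy": 0,"wz": 0},
    {"dx": 0,"dy": -0.06,"dz": 0,"wx": 0,"wy": 0,"wz": 0},
    {"dx": 0,"dy": -0.11,"dz": 0,"wx": 0,"wy": 0,"wz": 0},
  ],
)

```text
clock: 23.7
tool_pos: [0.501, -0.3056, 0.3273]
eef_rot: [-0.697, 0.12, -0.117, 0.698]
contact_force: [1.0, -0.2, -0.8]
opening: 0.999
```

Run:
```python
from h import *
from plant import r
c=r.get_calibration('top');t=r.snapshot('top')[:,:,::-1]
cv2.imwrite('pics/top4.png',t);cv2.imwrite('pics/c12.png',cv2.resize(t[205:275,195:345],None,fx=5.3,fy=5.3,interpolation=cv2.INTER_CUBIC))
to([.522,-.09,.35],96.1)
```

```text
t 23.75 pos [ 0.5036 -0.3066  0.3362] jawyaw 70.72 q [ 0.66  0.74 -0.34  1.74  0.36  0.71  1.37] open 0.998 F [ 0.5 -0.4  4.9]
 delta(m) [-0.054  -0.0147  0.2105] turn/45 [ 0.0045 -0.5641  0.0129] deg [  0.2 -25.4   0.6]
```

View pics/c12.png

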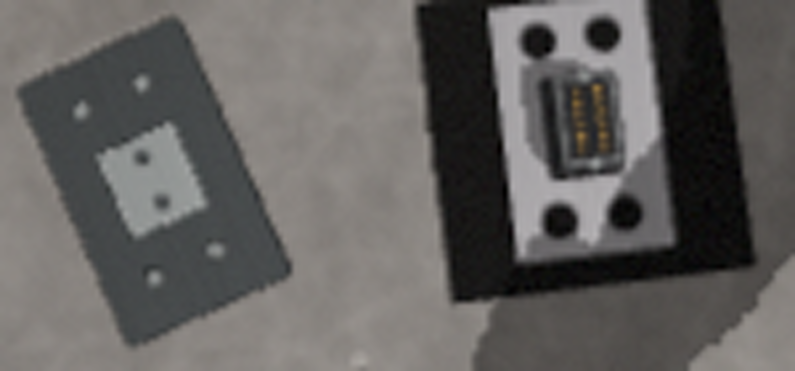

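Run:
```python
from h import *
from plant import r
c=r.get_calibration('top')
g=lambda p:[(195+(u+.5)/5.3-.5,205+(v+.5)/5.3-.5) for u,v in p]
L=[(.044,.016),(.044,-.016),(-.044,.016),(-.044,-.016)]
print('dock pins',pose(c,g([(82,110),(142,83),(154,278),(215,250)]),L,.028))
print('oblong',pose(c,g([(538,41),(603,34),(561,220),(626,213)]),L,.011))
```

```text
dock pins (array([0.49813896, 0.11979909]), np.float64(23.627069795946316), array([[-0. , -0.3],
       [-0.1,  0.1],
       [-0. , -0. ],
       [ 0.2,  0.1]]))
oblong (array([ 0.52236389, -0.08951236]), np.float64(6.2186801665886), array([[ 0.1,  0.1],
       [-0.3,  0.1],
       [ 0.3, -0.2],
       [-0.1,  0.1]]))
```

Emit:
arm_command(
  deltas=[
    {"dx": -0.01,"dy": -0.005,"dz": 0.04,"wx": 0,"wy": -0.1,"wz": 0},
    {"dx": -0.02,"dy": -0.01,"dz": 0.08,"wx": 0,"wy": -0.2,"wz": 0},
    {"dx": -0.03,"dy": -0.015,"dz": 0.12,"wx": 0,"wy": -0.32,"wz": 0},
    {"dx": -0.042,"dy": -0.02,"dz": 0.16,"wx": 0,"wy": -0.44,"wz": 0},
    {"dx": -0.053,"dy": -0.02,"dz": 0.205,"wx": 0,"wy": -0.555,"wz": 0},
  ],
)

```text
clock: 24.25
tool_pos: [0.5192, -0.094, 0.3482]
eef_rot: [0.706, 0.036, -0.036, -0.706]
contact_force: [0.4, -0.8, -0.8]
opening: 0.999
```

Run:
```python
from h import *
to([.522,-.09,.21],96.1)
```

```text
t 24.25 pos [ 0.5192 -0.094   0.3482] jawyaw 95.83 q [ 0.35  0.67 -0.43  1.91  0.44  0.65  1.33] open 0.999 F [ 0.4 -0.8 -0.8]
 delta(m) [0.003  0.1382 0.0038] turn/45 [ 0.0011 -0.0059  0.0014] deg [ 0.  -0.3  0.1]
```

Emit:
arm_command(
  deltas=[
    {"dx": 0.003,"dy": 0.015,"dz": 0.004,"wx": 0,"wy": -0.006,"wz": 0},
    {"dx": 0.003,"dy": 0.045,"dz": 0.004,"wx": 0,"wy": -0.006,"wz": 0},
    {"dx": 0.003,"dy": 0.08,"dz": 0.004,"wx": 0,"wy": -0.006,"wz": 0},
    {"dx": 0.003,"dy": 0.1,"dz": 0.004,"wx": 0,"wy": -0.006,"wz": 0},
    {"dx": 0.003,"dy": 0.11,"dz": 0.004,"wx": 0,"wy": -0.006,"wz": 0},
  ],
)

```text
clock: 24.75
tool_pos: [0.5214, -0.0905, 0.2359]
eef_rot: [-0.706, -0.036, 0.038, 0.706]
contact_force: [-0.6, -0.1, 0.1]
opening: 1.005
```

Run:
```python
from h import *
to([.522,-.0893,.206],96.2)
```

```text
t 24.75 pos [ 0.5214 -0.0905  0.2359] jawyaw 96.0 q [ 0.25  0.85 -0.28  1.97  0.57  0.4   1.21] open 1.005 F [-0.6 -0.1  0.1]
 delta(m) [0.0008 0.0299 0.0011] turn/45 [-0.0006 -0.0044 -0.0033] deg [-0.  -0.2 -0.1]
```

Emit:
arm_command(
  deltas=[
    {"dx": 0.001,"dy": 0.01,"dz": 0,"wx": 0,"wy": 0,"wz": 0},
    {"dx": 0.001,"dy": 0.02,"dz": 0,"wx": 0,"wy": 0,"wz": 0},
    {"dx": 0.001,"dy": 0.028,"dz": 0,"wx": 0,"wy": 0,"wz": 0},
    {"dx": 0.001,"dy": 0.03,"dz": 0,"wx": 0,"wy": 0,"wz": 0},
    {"dx": 0.001,"dy": 0.03,"dz": 0,"wx": 0,"wy": 0,"wz": 0},
  ],
)

```text
clock: 25.25
tool_pos: [0.5229, -0.0905, 0.2077]
eef_rot: [-0.706, -0.037, 0.037, 0.706]
contact_force: [-0.1, 0.5, 1.2]
opening: 0.999
```

Emit:
arm_command(
  deltas=[
    {"dx": 0,"dy": 0,"dz": 0,"wx": 0,"wy": 0,"wz": 0},
    {"dx": 0,"dy": 0,"dz": 0,"wx": 0,"wy": 0,"wz": 0},
    {"dx": 0,"dy": 0,"dz": 0,"wx": 0,"wy": 0,"wz": 0},
    {"dx": 0,"dy": 0,"dz": 0,"wx": 0,"wy": 0,"wz": 0},
    {"dx": 0,"dy": 0,"dz": 0,"wx": 0,"wy": 0,"wz": 0},
  ],
  claw=-1,
  grip_force=25,
)

```text
clock: 25.75
tool_pos: [0.5229, -0.0906, 0.2078]
eef_rot: [-0.706, -0.037, 0.037, 0.706]
contact_force: [-0.3, 1.0, -0.3]
opening: 0.568
```

Emit:
arm_command(
  deltas=[
    {"dx": 0,"dy": 0,"dz": 0,"wx": 0,"wy": 0,"wz": 0},
    {"dx": 0,"dy": 0,"dz": 0,"wx": 0,"wy": 0,"wz": 0},
    {"dx": 0,"dy": 0,"dz": 0,"wx": 0,"wy": 0,"wz": 0},
    {"dx": 0,"dy": 0,"dz": 0,"wx": 0,"wy": 0,"wz": 0},
    {"dx": 0,"dy": 0,"dz": 0,"wx": 0,"wy": 0,"wz": 0},
  ],
)

```text
clock: 26.25
tool_pos: [0.5229, -0.0902, 0.2077]
eef_rot: [-0.706, -0.037, 0.037, 0.706]
contact_force: [0.0, 0.7, -0.6]
opening: 0.337
```

Emit:
arm_command(
  deltas=[
    {"dx": 0,"dy": -0.01,"dz": 0,"wx": 0,"wy": 0,"wz": 0},
    {"dx": 0,"dy": -0.03,"dz": 0,"wx": 0,"wy": 0,"wz": 0},
    {"dx": 0,"dy": -0.06,"dz": 0,"wx": 0,"wy": 0,"wz": 0},
    {"dx": 0,"dy": -0.09,"dz": 0,"wx": 0,"wy": 0,"wz": 0},
    {"dx": 0,"dy": -0.11,"dz": 0,"wx": 0,"wy": 0,"wz": 0},
  ],
)

```text
clock: 26.75
tool_pos: [0.5227, -0.0909, 0.3197]
eef_rot: [0.706, 0.037, -0.036, -0.706]
contact_force: [0.9, -0.0, -3.7]
opening: 0.339
```

Run:
```python
from h import *
to([.4975,.1198,.33],113.7)
```

```text
t 26.75 pos [ 0.5227 -0.0909  0.3197] jawyaw 95.95 q [ 0.33  0.72 -0.4   1.93  0.48  0.6   1.29] open 0.339 F [ 0.9 -0.  -3.7]
 delta(m) [-0.0032 -0.0104  0.2122] turn/45 [ 0.0009 -0.3945  0.0007] deg [  0.  -17.8   0. ]
```

Emit:
arm_command(
  deltas=[
    {"dx": 0,"dy": -0.005,"dz": 0.03,"wx": 0,"wy": -0.06,"wz": 0},
    {"dx": 0,"dy": -0.01,"dz": 0.08,"wx": 0,"wy": -0.15,"wz": 0},
    {"dx": -0.001,"dy": -0.01,"dz": 0.13,"wx": 0,"wy": -0.25,"wz": 0},
    {"dx": -0.002,"dy": -0.01,"dz": 0.175,"wx": 0,"wy": -0.33,"wz": 0},
    {"dx": -0.003,"dy": -0.01,"dz": 0.208,"wx": 0,"wy": -0.39,"wz": 0},
  ],
)

```text
clock: 27.25
tool_pos: [0.4972, 0.119, 0.3283]
eef_rot: [-0.691, -0.146, 0.146, 0.692]
contact_force: [0.4, -0.3, -3.9]
opening: 0.338
```

Emit:
arm_command(
  deltas=[
    {"dx": 0,"dy": 0.01,"dz": 0.001,"wx": 0,"wy": 0,"wz": 0},
    {"dx": 0,"dy": 0.03,"dz": 0.001,"wx": 0,"wy": 0,"wz": 0},
    {"dx": 0,"dy": 0.05,"dz": 0.001,"wx": 0,"wy": 0,"wz": 0},
    {"dx": 0,"dy": 0.06,"dz": 0.001,"wx": 0,"wy": 0,"wz": 0},
    {"dx": 0,"dy": 0.065,"dz": 0.001,"wx": 0,"wy": 0,"wz": 0},
  ],
)

```text
clock: 27.75
tool_pos: [0.4976, 0.1161, 0.2619]
eef_rot: [0.693, 0.143, -0.144, -0.692]
contact_force: [-0.2, -1.5, -3.7]
opening: 0.338
```

Run:
```python
from h import *
to([.4975,.1198,.25],113.7)
```

```text
t 27.75 pos [0.4976 0.1161 0.2619] jawyaw 113.47 q [-0.11  0.79 -0.34  2.02  0.61  0.43  1.06] open 0.338 F [-0.2 -1.5 -3.7]
 delta(m) [0.0014 0.0119 0.0035] turn/45 [ 0.0008 -0.0051 -0.0027] deg [ 0.  -0.2 -0.1]
```

Emit:
arm_command(
  deltas=[
    {"dx": 0.001,"dy": 0.005,"dz": 0.002,"wx": 0,"wy": -0.005,"wz": 0},
    {"dx": 0.001,"dy": 0.011,"dz": 0.002,"wx": 0,"wy": -0.005,"wz": 0},
    {"dx": 0.001,"dy": 0.011,"dz": 0.002,"wx": 0,"wy": -0.005,"wz": 0},
    {"dx": 0.001,"dy": 0.011,"dz": 0.002,"wx": 0,"wy": -0.005,"wz": 0},
    {"dx": 0.001,"dy": 0.011,"dz": 0.002,"wx": 0,"wy": -0.005,"wz": 0},
  ],
)

```text
clock: 28.25
tool_pos: [0.4981, 0.1192, 0.252]
eef_rot: [-0.692, -0.146, 0.145, 0.692]
contact_force: [1.0, -0.4, -3.9]
opening: 0.339
```

Run:
```python
from h import *
from plant import r
import pickle
to([.4975,.1198,.2187],113.7)
s=r.get_state();c=r.get_calibration('wrist');im=r.snapshot('wrist')[:,:,::-1];cv2.imwrite('pics/w9.png',im);pickle.dump((c,s),open('w9.pkl','wb'))
cv2.imwrite('pics/c13.png',cv2.resize(im[90:290,180:380],None,fx=3,fy=3,interpolation=cv2.INTER_CUBIC))
```

```text
t 28.25 pos [0.4981 0.1192 0.252 ] jawyaw 113.74 q [-0.13  0.81 -0.33  2.02  0.63  0.41  1.04] open 0.339 F [ 1.  -0.4 -3.9]
 delta(m) [-0.0003  0.0333  0.0008] turn/45 [0.0001 0.0009 0.0008] deg [0. 0. 0.]
```

View pics/c13.png

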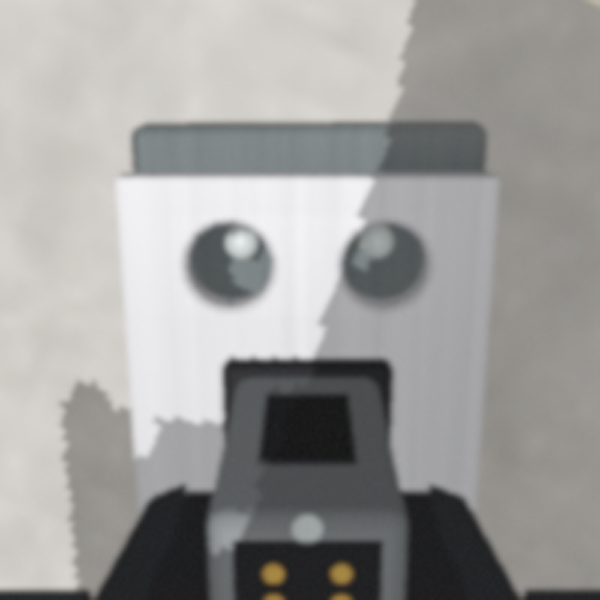

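Run:
```python
from h import *
import pickle
c,s=pickle.load(open('w9.pkl','rb'))
g=lambda p:[(180+(u+.5)/3-.5,90+(v+.5)/3-.5) for u,v in p]
zt=s['tool_pos'][2]-.2047+.008
t,th,res=pose(c,g([(118,177),(498,178),(230,262),(385,262)]),[(-.062,-.038),(-.062,.038),(-.044,-.016),(-.044,.016)],zt)
print('adapter',t,th,res)
p=pose(c,g([(240,240),(376,240)]),[(-.044,-.016),(-.044,.016)],.029)
print('pins',p)
R=Ro.from_quat(s['eef_rot']).as_matrix();print('tool shift',R.T@np.r_[p[0]-t,0])
```

```text
adapter [0.49581852 0.11856558] 23.58468859568309 [[ 0.3  0.6]
 [ 0.6 -0.1]
 [-0.5 -0.1]
 [-0.4 -0.4]]
pins (array([0.49590412, 0.118863  ]), np.float64(23.727172011620976), array([[-0.1,  0.2],
       [ 0.1, -0.2]]))
tool shift [1.98103133e-04 1.17661251e-07 2.37783356e-04]
```

Aligned to within 0.5 mm. Descend.

Emit:
arm_command(
  deltas=[
    {"dx": 0,"dy": 0.003,"dz": 0,"wx": 0,"wy": 0,"wz": 0},
    {"dx": 0,"dy": 0.009,"dz": 0,"wx": 0,"wy": 0,"wz": 0},
    {"dx": 0,"dy": 0.015,"dz": 0,"wx": 0,"wy": 0,"wz": 0},
    {"dx": 0,"dy": 0.021,"dz": 0,"wx": 0,"wy": 0,"wz": 0},
    {"dx": 0,"dy": 0.025,"dz": 0,"wx": 0,"wy": 0,"wz": 0},
  ],
)

```text
clock: 28.8
tool_pos: [0.4978, 0.1192, 0.2259]
eef_rot: [0.692, 0.145, -0.146, -0.692]
contact_force: [0.8, 0.8, -3.7]
opening: 0.337
```

Emit:
arm_command(
  deltas=[
    {"dx": 0,"dy": 0.003,"dz": 0,"wx": 0,"wy": 0,"wz": 0},
    {"dx": 0,"dy": 0.005,"dz": 0,"wx": 0,"wy": 0,"wz": 0},
    {"dx": 0,"dy": 0.007,"dz": 0,"wx": 0,"wy": 0,"wz": 0},
    {"dx": 0,"dy": 0.008,"dz": 0,"wx": 0,"wy": 0,"wz": 0},
    {"dx": 0,"dy": 0.008,"dz": 0,"wx": 0,"wy": 0,"wz": 0},
  ],
)

```text
clock: 29.3
tool_pos: [0.498, 0.1192, 0.2188]
eef_rot: [-0.692, -0.146, 0.145, 0.692]
contact_force: [0.6, -0.2, -5.0]
opening: 0.335
```

Emit:
arm_command(
  deltas=[
    {"dx": 0,"dy": 0.001,"dz": 0,"wx": 0,"wy": 0,"wz": 0},
    {"dx": 0,"dy": 0.001,"dz": 0,"wx": 0,"wy": 0,"wz": 0},
    {"dx": 0,"dy": 0.001,"dz": 0,"wx": 0,"wy": 0,"wz": 0},
    {"dx": 0,"dy": 0.001,"dz": 0,"wx": 0,"wy": 0,"wz": 0},
    {"dx": 0,"dy": 0.001,"dz": 0,"wx": 0,"wy": 0,"wz": 0},
  ],
)

```text
clock: 29.8
tool_pos: [0.498, 0.1192, 0.2187]
eef_rot: [0.692, 0.146, -0.145, -0.692]
contact_force: [-1.7, 0.2, 5.8]
opening: 0.338
```

Emit:
arm_command(
  deltas=[
    {"dx": 0,"dy": 0,"dz": 0,"wx": 0,"wy": 0,"wz": 0},
    {"dx": 0,"dy": 0,"dz": 0,"wx": 0,"wy": 0,"wz": 0},
    {"dx": 0,"dy": 0,"dz": 0,"wx": 0,"wy": 0,"wz": 0},
    {"dx": 0,"dy": 0,"dz": 0,"wx": 0,"wy": 0,"wz": 0},
    {"dx": 0,"dy": 0,"dz": 0,"wx": 0,"wy": 0,"wz": 0},
  ],
  claw=1,
)

```text
clock: 30.3
tool_pos: [0.498, 0.1192, 0.2177]
eef_rot: [-0.692, -0.146, 0.145, 0.692]
contact_force: [-1.0, -0.3, -1.0]
opening: 0.766
```

Emit:
arm_command(
  deltas=[
    {"dx": 0,"dy": 0,"dz": 0,"wx": 0,"wy": 0,"wz": 0},
    {"dx": 0,"dy": 0,"dz": 0,"wx": 0,"wy": 0,"wz": 0},
    {"dx": 0,"dy": -0.02,"dz": 0,"wx": 0,"wy": 0,"wz": 0},
    {"dx": 0,"dy": -0.06,"dz": 0,"wx": 0,"wy": 0,"wz": 0},
    {"dx": 0,"dy": -0.11,"dz": 0,"wx": 0,"wy": 0,"wz": 0},
  ],
)

```text
clock: 30.8
tool_pos: [0.4973, 0.1189, 0.3277]
eef_rot: [0.692, 0.144, -0.147, -0.692]
contact_force: [1.0, -0.2, -1.1]
opening: 1.001
```

Emit:
arm_command(
  deltas=[
    {"dx": 0,"dy": -0.03,"dz": -0.03,"wx": 0,"wy": 0.1,"wz": 0},
    {"dx": 0,"dy": -0.05,"dz": -0.07,"wx": 0,"wy": 0.2,"wz": 0},
    {"dx": 0,"dy": -0.06,"dz": -0.12,"wx": 0,"wy": 0.3,"wz": 0},
    {"dx": 0,"dy": -0.06,"dz": -0.16,"wx": 0,"wy": 0.35,"wz": 0},
    {"dx": 0,"dy": -0.06,"dz": -0.18,"wx": 0,"wy": 0.35,"wz": 0},
  ],
)

```text
clock: 31.3
tool_pos: [0.5713, -0.0504, 0.388]
eef_rot: [0.707, 0.047, -0.046, -0.705]
contact_force: [-0.9, -0.8, -0.4]
opening: 1.0
```

Run:
```python
from h import *
from plant import r
t=r.snapshot('top')[:,:,::-1];w=r.snapshot('wrist')[:,:,::-1];sc=r.snapshot('scene')[:,:,::-1]
cv2.imwrite('pics/top5.png',cv2.resize(t[150:290,70:480],None,fx=1.95,fy=1.95,interpolation=cv2.INTER_CUBIC));cv2.imwrite('pics/w10.png',w)
cv2.imwrite('pics/s5.png',cv2.resize(sc[140:330,90:490],None,fx=2,fy=2,interpolation=cv2.INTER_CUBIC))
to([.5,0,.4])
```

```text
t 31.45 pos [ 0.5704 -0.0469  0.3873] jawyaw 97.82 q [ 0.28  0.67 -0.47  1.74  0.39  0.83  1.33] open 1.002 F [-0.3  1.  -0. ]
 delta(m) [-0.0633 -0.0126  0.0561] turn/45 [ 0.0001 -0.     -0.0008] deg [ 0. -0. -0.]
```

View pics/top5.png

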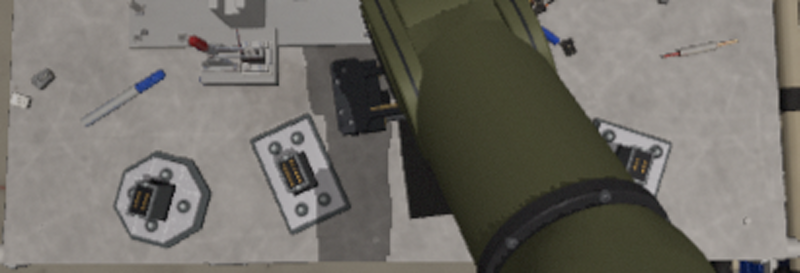

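View pics/w10.png

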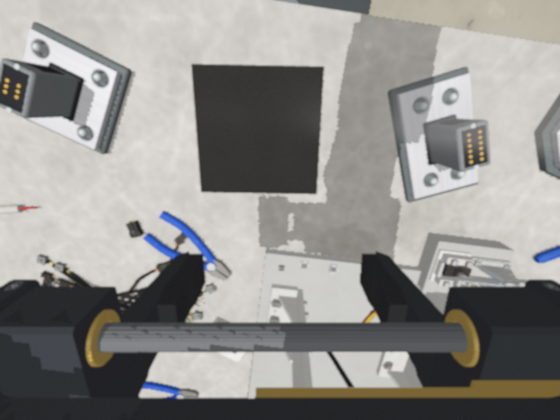

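View pics/s5.png

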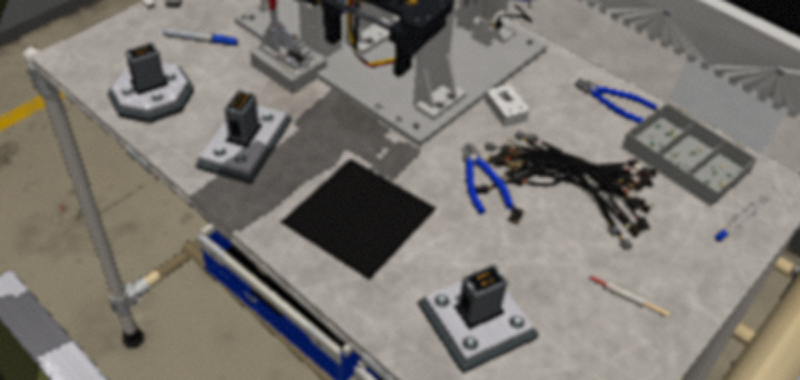

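```bash
python3 -c "
from plant import r
print(r.finish_job())"
```

```text
the job is handed in; nothing more can be done
None
```

All three adapters now stand on the docks of their own shape. I parked the oblong one on the mat, moved the eight-sided one to its dock, then the square one, and finally the oblong one from the mat. The job was handed in at about 31.5 s.

- **Seating:** The final top, wrist and scene pictures show each plate lying flat on its dock, with pin tips in every hole that is in view. When each adapter came down, contact came within about 1 mm of the expected seat height. In the last top view the arm hid part of the square adapter, but the wrist and scene pictures showed it.
- **Alignment:** Before lowering, the adapter sat within 2 mm of the pins by the wrist camera, and I corrected that offset for the eight-sided and square adapters. The oblong one needed no correction, being under 0.5 mm off.
- **Forces:** Readings at the wrist after each move stayed below about 8 N.
- **Bystanders:** The flush cutter, marker and pin gauge looked undisturbed in the pictures; I did not measure their positions again. The gripper ended open, well above the table and touching nothing.
- **Disagreement:** The top and wrist cameras differed by about 2 mm in x throughout, which is within the stated calibration accuracy. I allowed for it by averaging the two and by measuring each adapter against its dock.

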